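# Charge the tumbling barrel and clip its lid on

### The job

Charge the tumbling barrel: pour all eight stone nodules out of the sheet-metal scoop into the hexagonal barrel and stand the empty scoop back on the bench, upright. Then set the lid square in the pocket round the barrel's mouth and press it fully home until both spring clips snap over its edge. Leave the other things on the bench where they are.

Things in the scene. Friction and masses are not known exactly. Their poses are not given: they have to be found in the camera images.
- barrel: Grey hexagonal plastic barrel, open on top, on a round steel stand (144 mm across) fixed to the bench. Origin: centre of the stand's underside, on the bench; z up the axis. Flats face along x and every 60 degrees. 112 mm across flats outside, 92 mm inside; inner floor at z = 20 mm, walls end in a flat ledge at z = 112 mm. Rim (collar round the lid pocket) at z = 122 mm, 119 mm across flats
- barrel_mouth (a point): centre of the mouth at the height of the ledge on which the lid rests; axes as the barrel's. The hexagonal lid pocket above the ledge is 10 mm deep and 109.6 mm across flats
- clip_1 (a joint): spring-steel clip 30 mm wide on the barrel's +x flat; its nose overhangs the pocket (50 mm from the axis), a flared lead-in rises to z = 142 mm, 57 mm from the axis. 0 = closed; grows outward (rad; about 0.035 lets the lid's edge pass); springs back by itself
- clip_2 (a joint): the same clip on the barrel's -x flat
- lid: Grey hexagonal plate 106 mm across flats, 10 mm thick, lower edge bevelled, lying right way up; on top a grip rib 14 mm wide (along x), 60 mm long (along y), its top 34 mm above the underside. Origin: centre of the underside, z up; flats face along x and every 60 degrees, so six yaws fit. Play in the pocket 1.8 mm a side. Passing both clips takes about 8 to 13 N and is felt as a snap
- scoop: Sheet-metal scoop holding the nodules, 110 mm long, 68 mm high, flat upright sides 62 mm apart outside (along y) to grip by. Origin in its underside between the sides; x points to the pouring lip. Flat bottom x = -40 to 12 mm, upright back at x = -40 mm, front wall flares from x = 12 mm at the bottom to the lip at x = 70 mm. Tipped lip-down about y it pours from about 65 degrees, empty by 85
- scoop_lip (a point): middle of the pouring lip's edge: 70 mm ahead of the scoop's origin, 68 mm above its underside
- nodule_1: rounded brown stone nodule, about 25 mm across, 25 g, in the scoop at the start; origin at its middle
- nodule_2: rounded brown stone nodule, about 25 mm across, 25 g, in the scoop at the start; origin at its middle (alike)
- nodule_3: rounded brown stone nodule, about 25 mm across, 25 g, in the scoop at the start; origin at its middle (alike)
- nodule_4: rounded brown stone nodule, about 25 mm across, 25 g, in the scoop at the start; origin at its middle (alike)
- nodule_5: rounded brown stone nodule, about 25 mm across, 25 g, in the scoop at the start; origin at its middle (alike)
- nodule_6: rounded brown stone nodule, about 25 mm across, 25 g, in the scoop at the start; origin at its middle (alike)
- nodule_7: rounded brown stone nodule, about 25 mm across, 25 g, in the scoop at the start; origin at its middle (alike)
- nodule_8: rounded brown stone nodule, about 25 mm across, 25 g, in the scoop at the start; origin at its middle (alike)
- consolidant: bystander, to be left alone: small round brown bottle with a black cap, 52 mm across, 125 mm tall; origin at the centre of its underside
- jar_1: bystander, to be left alone: round brown screw jar with a white lid, 62 mm across, 78 mm tall; origin at the centre of its underside
- tape_roll: bystander, to be left alone: roll of masking tape lying flat, 93 mm across, 24 mm high; origin at the centre of its underside
- chisel_1: bystander, to be left alone: hand chisel lying on the bench, 150 mm long, 22 mm wide; origin at the centre of its underside

How it is judged:
On the way, in this order (a step that is already met when the one before it is completed fails the run):
1. all eight nodules lie in the barrel (horizontal distance between each of nodule_1, nodule_2, nodule_3, nodule_4, nodule_5, nodule_6, nodule_7, nodule_8 and barrel_mouth below 0.05 m and z of each of nodule_1, nodule_2, nodule_3, nodule_4, nodule_5, nodule_6, nodule_7, nodule_8 in the frame of barrel_mouth below -0.012 m), for 0.2 s.
2. the lid is home in its pocket with both clips over it (z of lid in the frame of barrel_mouth between -0.004 and 0.003 m and horizontal distance between lid and barrel_mouth below 0.006 m and angle between the z axis of lid and the z axis of barrel, either way round below 0.04 rad and angle between lid's own z axis and vertical below 0.1 rad and value of joint each of clip_1, clip_2 below 0.012 rad), for 0.2 s.
At the end, for the whole second after the job is handed in: all 8 nodules in the barrel (within 50 mm of its axis, 12 mm or more below the ledge); lid flat on the ledge in the pocket (within 3 mm in height, 6 mm of the axis, 0.04 rad), both clips closed over it (under 0.012 rad); scoop standing upright on the bench (within 0.1 rad, 8 mm), at rest (all of step 1 and all of step 2 and angle between scoop's own z axis and vertical below 0.1 rad and height (world z) of scoop between -0.008 and 0.008 m and linear speed of scoop below 0.02 m/s); the robot touches nothing.
It fails at once if a bystander (bottle, jar, tape roll or chisel) is moved by more than 30 mm (distance of any of consolidant, jar_1, tape_roll, chisel_1 from where it was at the start of the episode above 0.03 m).
It also fails if it takes over 72 s, if anything falls off the work surface, if the arm or the gripper's body presses on something with over 40 N, if the wrist force passes 120 N, or if a joint passes its speed limit or range.

### The arm

A 6-joint arm with a two-finger parallel gripper is mounted at the origin on a cart in front of the work surface, level with it; the furniture and walls round the work are solid. World frame = base frame: x ahead of the robot, y to its left, z up, the work surface at z = 0. Lengths are in m, angles in rad, forces in N, time in s.
With the tool pointing down it reaches from about 0.25 to 0.725 m from the base axis. Payload 4 kg.
Tool frame: the origin (TCP) lies at the very end of the fingers, on their centre line; the grasp point (between the pads) lies 19 mm behind it; z points along the fingers, y is the line along which they close (so a half turn about z gives the same grasp; the last joint's range is limited). The gripper opens to 85 mm and grips with 20 to 120 N. Pads are 22 mm wide; open, the fingers measure 114 mm over their backs; the gripper's body (76 mm by 85 mm) begins 54 mm behind the grasp point. The pads swing forward as they close: fully open they stand 13 mm farther back than shut.
Start: joints at [-1.295, 0.241, 0.005, 1.335, 0, 1.571], TCP at [0.136, -0.481, 0.206] pointing down, gripper open.
Joint ranges: [-2.72, 2.72], [-1.05, 1.87], [-1.09, 1.28], [-1.99, 2.15], [-1.42, 1.44], [-3.14, 3.14]. Speed limits (rad/s): [2.79, 2.79, 3.14, 3.14, 3.14, 3.14].

### API

Orientations are given as a unit quaternion [x, y, z, w].
In Python, from workcell import monitor, viewer, job gives the robot as it stands.
- The arm moves only by the tool arm_command, never from a script. Its argument "increments" is a list of rows, each an object of numbers: "dx", "dy", "dz": the shift along the tool's x, y, z in cm; "wx", "wy", "wz": the turn, a rotation vector about the tool's x, y, z in rad; "grip": the finger opening in cm, from 0 to 8.54. In form: [{"dx": .., "dy": .., "dz": .., "wx": .., "wy": .., "wz": .., "grip": ..}, ...]. A call has 1 to 10 rows; each row is the pose to reach, as a shift and turn from the pose commanded when the call began, along the tool's axes at that moment; what a row does not reach only later rows make up. A row lasts 1/10 s, in which the tool goes at most 50 mm and 8.59 degrees, less where a joint would pass 70% of its speed; a pose out of reach is approached as far as the arm can. A call with a gripper value outside its range is refused whole. The fingers move at their own pace and stop on an object; the grip force is fixed at half the most. Time passes only in rows, so rows that repeat a pose let the fingers close. It gives the time, the measured TCP pose, the force, the opening and the grip force at its end, in the units of the state.
- monitor.get_obs(): the state, without advancing time (a new reading comes with each control period).
- viewer.camera(name): name is "scene" or "top"; returns (picture, depth): 400x640x3 uint8, red, green, blue; 400x640 float32, m along the optical axis (not along the pixel's ray), 0 where there is no reading.
- viewer.get_calibration(name): a dict with "fovy" (degrees; the focal length in pixels is half the picture's height over the tangent of half this angle, whatever the lens; pixels are square), "cx", "cy" (the principal point, pixels), "view" (4x4, takes a point from world to camera coordinates). Camera axes: x right, y up, looking along -z (the intrinsics and any distortion apply to the point x, -y, -z); pixel columns grow to the right and rows downward; lengths in m; the calibration is good to about 2 mm. A picture is of the moment at which its call begins. get_calibration takes no time and is no camera call.
- job.job_done(): hands the job in; it is judged then, once.
The state is a dict: "clock": time; "joint_pos": joint angles; "joint_vel": joint speeds; "tau": joint torques, N m; "eef_pos": TCP position; "tool_rot": TCP orientation; "ft_force": force on the tool from outside, world axes, zero at the start; "ft_torque": the same for the moment, N m; "grip_width": finger opening in m; "grasp_force": force on a finger pad.
Only numpy, scipy, OpenCV 4.12 (cv2) and the standard library are available. Lean on these libraries where they do the work, as an engineer would, in place of code of your own. Each camera call takes 0.05 s, during which the arm holds its last target. There are 200 camera calls.

## Working session

There is one attempt and no reset: what is moved stays moved. The work goes in short steps, Python scripts to look and compute and a tool call to move; the robot and the scene stay as the last step left them, time stands still between calls to the robot, and variables do not carry over. Pictures are saved under pics/ and viewed, at most 10 in all, crops included, and the job is handed in when it is done.

Besides the shell and the picture viewer there is one more tool, called as name(argument=value, ...) on one line, values as JSON. arm_command: Moves the arm, as the interface text tells. Its arguments: {"type":"object","properties":{"increments":{"type":"array","items":{"type":"object","properties":{"dx":{"type":"number"},"dy":{"type":"number"},"dz":{"type":"number"},"wx":{"type":"number"},"wy":{"type":"number"},"wz":{"type":"number"},"grip":{"type":"number"}}}}},"required":["increments"]}

```bash
mkdir -p pics; ls; cat > h.py <<'E'
import numpy as np, cv2
from workcell import monitor, viewer, job
from scipy.spatial.transform import Rotation as R
def cloud(name,save=None):
    im,d=viewer.camera(name); c=viewer.get_calibration(name)
    f=im.shape[0]/2/np.tan(np.radians(c["fovy"])/2)
    v,u=np.mgrid[:im.shape[0],:im.shape[1]]
    p=np.stack([(u-c["cx"])/f*d,-(v-c["cy"])/f*d,-d,np.ones_like(d)],-1)
    P=(p@np.linalg.inv(c["view"]).T)[...,:3]; P[d==0]=np.nan
    if save: cv2.imwrite("pics/"+save,im[...,::-1])
    return im,P
E
python3 - <<'E'
from h import *
for n in("scene","top"):
    im,P=cloud(n,n+"0.png"); np.savez(n+"0.npz",im=im,P=P); c=viewer.get_calibration(n); print({k:(np.round(v,3).tolist() if k=="view" else v) for k,v in c.items()}, np.nanmean(np.isnan(P)))
print(monitor.get_obs())
E
```

```text
pics
{'fovy': 57.93641593368826, 'cx': 322.1105041903617, 'cy': 202.69505496932982, 'view': [[-0.876, -0.481, 0.016, 0.551], [0.358, -0.629, 0.691, -0.261], [-0.323, 0.611, 0.723, -0.721], [0.0, 0.0, 0.0, 1.0]]} 0.003984375
{'fovy': 53.97830004705857, 'cx': 319.05204568278657, 'cy': 201.7940294060339, 'view': [[0.005, -1.0, 0.017, 0.008], [0.982, 0.008, 0.19, -0.611], [-0.191, 0.016, 0.982, -0.956], [0.0, 0.0, 0.0, 1.0]]} 0.00413671875
{'clock': 0.1, 'joint_pos': array([-1.29500045e+00,  2.41352202e-01,  3.86117025e-03,  1.33519687e+00,
       -3.30001093e-05,  1.57079743e+00]), 'joint_vel': array([-5.03655103e-05, -2.99741075e-03,  2.77548406e-03, -1.73434364e-03,
       -9.27031039e-04,  1.43159965e-03]), 'tau': array([-3.72729892e-04, -3.73136795e+01,  2.53010076e+01,  1.08301305e-02,
       -1.70179067e-05,  1.45920797e-05]), 'eef_pos': array([ 0.13597965, -0.4805196 ,  0.2054956 ]), 'tool_rot': array([ 9.90506767e-01,  1.37460723e-01, -1.46352970e-04, -9.34539971e-04]), 'ft_force': array([-0.83989306, -0.41619318,  0.52699158]), 'ft_torque': array([0.02331321, 0.06108924, 0.0021667 ]), 'grasp_force': 0.0, 'grip_width': 0.08518037090678149}
```

View pics/top0.png

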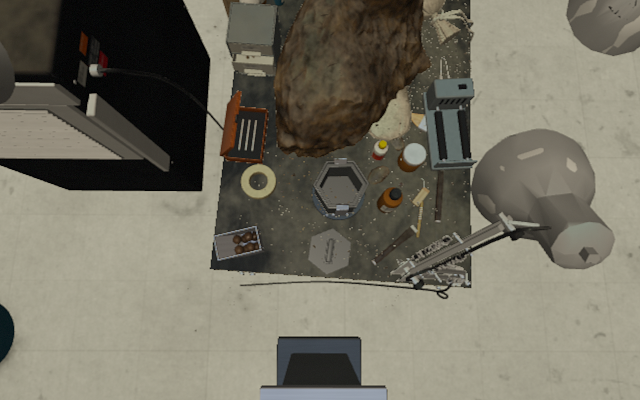

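View pics/scene0.png

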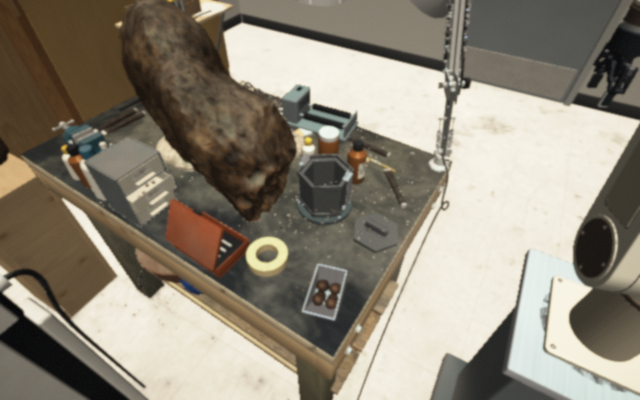

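The top view shows the scoop at about (238,243), lid (330,250), barrel (341,188), tape roll (258,181), bottle (390,200) and jar (412,157). The scene view agrees: scoop at (325,292), lid (376,232), barrel (326,187).

```bash
python3 - <<'E'
from h import *
def rect(n,P,m):
    q=P[m]; r=cv2.minAreaRect((q[:,:2]*1000).astype(np.float32)); print(n,m.sum(),"c",np.round(r[0],1),"size",np.round(r[1],1),"ang",round(r[2],1),"zmed",np.round(np.nanpercentile(q[:,2],[2,50,98])*1000,1))
for n in("top","scene"):
    z=np.load(n+"0.npz"); im,P=z["im"],z["P"]; X,Y,Z=np.moveaxis(P,-1,0)
    print(n)
    ob=lambda x0,x1,y0,y1,z0,z1:(X>x0)&(X<x1)&(Y>y0)&(Y<y1)&(Z>z0)&(Z<z1)
    # approx locations from top pixels
    for (u,v) in ([(238,243),(330,250),(341,188),(258,165),(390,195),(412,152),(395,245),(341,160),(342,209),(215,245),(260,235)] if n=="top" else [(325,292),(376,232),(326,187)]): print((u,v),np.round(P[v,u]*1000))
    rect("scoop>50",P,ob(.25,.42,.12,.32,.05,.09))
    rect("scoop>58",P,ob(.25,.42,.12,.32,.06,.09))
    rect("lid plate",P,ob(.25,.38,-.08,.08,.006,.016))
    rect("rib",P,ob(.25,.38,-.08,.08,.028,.045))
    rect("collar",P,ob(.37,.56,-.10,.08,.118,.126))
    rect("clips",P,ob(.37,.56,-.10,.08,.130,.16))
    rect("tape",P,ob(.40,.52,.1,.22,.02,.03))
    rect("bottle",P,ob(.36,.5,-.18,-.09,.09,.14))
    rect("jar",P,ob(.45,.6,-.22,-.11,.07,.09))
    q=P[ob(.37,.56,-.10,.08,.130,.16)]; print(np.round(q[::max(1,len(q)//14)]*1000))
E
python3 - <<'E'
import cv2
a=cv2.imread('pics/top0.png')[140:290,200:480]; cv2.imwrite('pics/c0.png',cv2.resize(a,None,fx=2.8,fy=2.8,interpolation=2))
E
```

```text
top
(238, 243) [505. 221.  34.]
(330, 250) [489. -17.  37.]
(341, 188) [656. -47.  24.]
(258, 165) [718. 179.  23.]
(390, 195) [ 618. -160.  118.]
(412, 152) [ 741. -228.   80.]
(395, 245) [ 502. -183.   49.]
(341, 160) [699. -39. 138.]
(342, 209) [581. -41. 125.]
(215, 245) [497. 271.  70.]
(260, 235) [527. 166.  32.]
scoop>50 0 c [0. 0.] size [0. 0.] ang 0.0 zmed nan
scoop>58 0 c [0. 0.] size [0. 0.] ang 0.0 zmed nan
lid plate 0 c [0. 0.] size [0. 0.] ang 0.0 zmed nan
rib 0 c [0. 0.] size [0. 0.] ang 0.0 zmed nan
collar 0 c [0. 0.] size [0. 0.] ang 0.0 zmed nan
clips 0 c [0. 0.] size [0. 0.] ang 0.0 zmed nan
tape 98 c [496.1 186.2] size [47.2 58.5] ang 0.4 zmed [20.3 26.  29.8]
bottle 0 c [0. 0.] size [0. 0.] ang 0.0 zmed nan
jar 27 c [ 597.2 -171. ] size [29.5  4.6] ang 88.9 zmed [71.8 80.3 89.7]
[]
scene
(325, 292) [519. 187.   4.]
(376, 232) [485. -10.  15.]
(326, 187) [614.  11. 122.]
scoop>50 0 c [0. 0.] size [0. 0.] ang 0.0 zmed nan
scoop>58 0 c [0. 0.] size [0. 0.] ang 0.0 zmed nan
lid plate 0 c [0. 0.] size [0. 0.] ang 0.0 zmed nan
rib 0 c [0. 0.] size [0. 0.] ang 0.0 zmed nan
collar 0 c [0. 0.] size [0. 0.] ang 0.0 zmed nan
clips 0 c [0. 0.] size [0. 0.] ang 0.0 zmed nan
tape 115 c [500.  192.3] size [44.  61.8] ang 13.8 zmed [20.4 25.2 29.4]
bottle 0 c [0. 0.] size [0. 0.] ang 0.0 zmed nan
jar 35 c [ 595.3 -165.2] size [26.4  4.9] ang 77.3 zmed [72.  80.4 89.3]
[]
  return np.nanmean(a, axis, out=out, keepdims=keepdims)
```

View pics/c0.png

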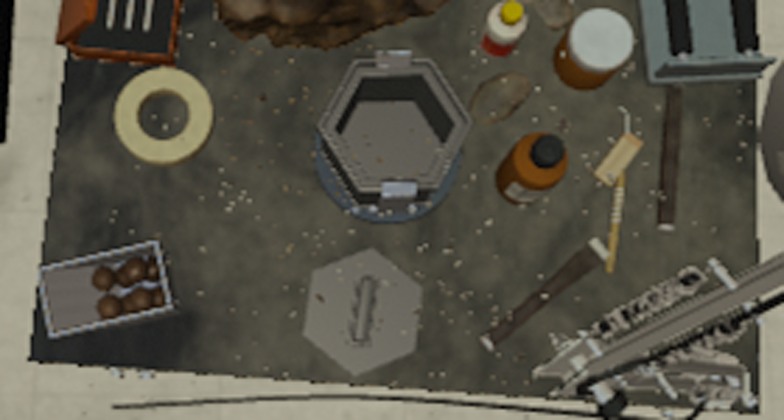

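The enlarged top crop shows the scoop's flare to the left, so its lip points to about +y and the nodules lie at the −y end. The barrel's clips are at the top and bottom, along world ±x, and the lid's rib runs nearly along y. Next I'll measure these properly.

```bash
python3 - <<'E'
from h import *
def rect(n,P,m):
    q=P[m]
    if len(q)<5: print(n,len(q)); return
    r=cv2.minAreaRect((q[:,:2]*1000).astype(np.float32)); print(n,m.sum(),"c",np.round(r[0],1),"size",np.round(r[1],1),"ang",round(r[2],1),"med",np.round(np.median(q,0)*1000,1),"z",np.round(np.percentile(q[:,2],[2,98])*1000,1))
for n in("top","scene"):
    z=np.load(n+"0.npz"); im,P=z["im"],z["P"]; X,Y,Z=np.moveaxis(P,-1,0)
    print(n)
    ob=lambda x0,x1,y0,y1,z0,z1:(X>x0)&(X<x1)&(Y>y0)&(Y<y1)&(Z>z0)&(Z<z1)
    rect("bench",P,ob(.45,.6,.04,.12,-.02,.02))
    rect("scoop>60",P,ob(.44,.6,.13,.32,.060,.08))
    rect("scoop all",P,ob(.44,.6,.13,.32,.010,.08))
    rect("lid all",P,ob(.42,.56,-.1,.07,.006,.045))
    rect("lid plate",P,ob(.42,.56,-.1,.07,.006,.016))
    rect("rib",P,ob(.42,.56,-.1,.07,.027,.045))
    rect("collar",P,ob(.56,.73,-.13,.04,.117,.126))
    for k in range(2): rect("clip%d"%k,P,ob(*[(.66,.74),(.54,.62)][k],-.09,0.02,.130,.16))
    rect("tape",P,ob(.6,.75,.1,.25,.018,.03))
    rect("bottle",P,ob(.55,.7,-.22,-.12,.06,.14))
    rect("jar",P,ob(.65,.8,-.28,-.16,.07,.09))
    br=(im[...,0].astype(int)-im[...,2]>15)&ob(.44,.6,.13,.32,.005,.08); rect("nod",P,br)
    # max-hull of lid: hexagon corners
    m=ob(.42,.56,-.1,.07,.006,.016); h=cv2.convexHull((P[m][:,:2]*1000).astype(np.float32)); a=cv2.approxPolyDP(h,8,True)[:,0]; print("lid hex",np.round(a).tolist())
    m=ob(.56,.73,-.13,.04,.116,.127); h=cv2.convexHull((P[m][:,:2]*1000).astype(np.float32)); a=cv2.approxPolyDP(h,8,True)[:,0]; print("collar hex",np.round(a).tolist())
    m=ob(.44,.6,.13,.32,.060,.08); h=cv2.convexHull((P[m][:,:2]*1000).astype(np.float32)); a=cv2.approxPolyDP(h,8,True)[:,0]; print("scoop quad",np.round(a).tolist())
E
```

```text
top
bench 1653 c [525.1  80.5] size [148.3  79.6] ang 0.5 med [522.6  79.7   1.5] z [-2.6  5.4]
scoop>60 302 c [504.1 216.8] size [ 63.8 111.5] ang 13.9 med [500.1 245.6  69.7] z [60.8 74.2]
scoop all 1210 c [526.2 198.5] size [100.  160.2] ang 17.1 med [504.7 219.6  44.6] z [16.9 73. ]
lid all 1381 c [487.1 -15.4] size [163.  125.2] ang 84.7 med [487.8 -15.2  11.8] z [ 7.2 36.5]
lid plate 1240 c [487.1 -15.4] size [163.  125.2] ang 84.7 med [487.7 -15.   11.6] z [ 7.1 15.3]
rib 121 c [489.2 -16.8] size [14.  57.9] ang 82.1 med [488.7 -16.6  35.1] z [29.8 38.6]
collar 294 c [644.9 -40.3] size [118. 134.] ang 62.5 med [639.9 -45.2 123.1] z [117.3 125.8]
clip0 93 c [722.8 -20.2] size [82.4 35.4] ang 50.3 med [702.5 -27.  137.1] z [130.7 148.6]
clip1 27 c [587.3 -41.7] size [10.9 26.8] ang 8.3 med [587.8 -42.7 139.5] z [130.  146.2]
tape 723 c [696.7 184.6] size [139.3  92.2] ang 22.3 med [678.7 178.3  25.1] z [19.1 29.2]
bottle 401 c [ 630.3 -179.1] size [54.6 77.7] ang 44.5 med [ 614.8 -166.8   95.6] z [ 64.5 127.6]
jar 430 c [ 722.3 -220.6] size [115.6  97.6] ang 19.6 med [ 737.5 -23
[... 1203 characters left out ...]
7 med [587.1 -39.5 143.1] z [130.6 145.6]
tape 1012 c [697.3 184.2] size [142.4  94.9] ang 20.9 med [678.8 183.7  25.6] z [18.5 28.5]
bottle 429 c [ 628.  -172.3] size [49.7 73.4] ang 79.0 med [ 613.3 -161.8   93.5] z [ 63.3 127.2]
jar 248 c [ 714.7 -222.3] size [101.2  99.7] ang 17.3 med [ 734.7 -229.3   79.8] z [71.5 82.1]
nod 456 c [536.9 180.9] size [ 93.9 118.4] ang 14.9 med [506.3 204.7  42.3] z [25.4 50. ]
lid hex [[525.0, 31.0], [461.0, 35.0], [430.0, -5.0], [430.0, -78.0], [512.0, -74.0], [548.0, -25.0]]
collar hex [[730.0, 40.0], [641.0, 29.0], [583.0, -7.0], [588.0, -77.0], [644.0, -106.0], [699.0, -77.0]]
scoop quad [[546.0, 171.0], [520.0, 278.0], [461.0, 262.0], [486.0, 156.0]]
```

```bash
cat >> h.py <<'E'
def pose(yaw,lean):  # tool y along yaw (deg, world), tool z tilted by lean (deg) from down towards tool x
    y=np.radians(yaw); l=np.radians(lean)
    Y=np.array([np.cos(y),np.sin(y),0]); u=np.array([-np.sin(y),np.cos(y),0]); Z=np.sin(l)*u-np.cos(l)*np.array([0,0,1])
    return np.stack([np.cross(Y,Z),Y,Z],1)
def inc(p,M=None,p0=None,M0=None):
    o=monitor.get_obs(); p0=o["eef_pos"] if p0 is None else np.array(p0); M0=R.from_quat(o["tool_rot"]).as_matrix() if M0 is None else M0
    M=M0 if M is None else M
    d=M0.T@(np.array(p)-p0)*100; w=R.from_matrix(M0.T@M).as_rotvec()
    print("d",np.round(d,2),"w",np.round(w,3)); 
def obs():
    o=monitor.get_obs(); print(round(o["clock"],2),np.round(o["eef_pos"],4),np.round(R.from_quat(o["tool_rot"]).as_matrix().T,3).tolist(),"F",np.round(o["ft_force"],1),"q",np.round(o["joint_pos"],2),"w",round(o["grip_width"],4),"gf",round(o["grasp_force"],1))
E
cat > fit.py <<'E'
from h import *
from scipy.optimize import least_squares
for n in("top","scene"):
    z=np.load(n+"0.npz"); im,P=z["im"],z["P"]; X,Y,Z=np.moveaxis(P,-1,0)
    m=(np.hypot(X-.6445,Y+.04)<.072)&(np.hypot(X-.6445,Y+.04)>.05)&(Z>.119)&(Z<.127); q=P[m][:,:2]*1000
    def r(t):
        a=np.radians(t[2])+np.arange(6)*np.pi/3; s=(q-t[:2])@np.stack([np.cos(a),np.sin(a)]); return s.max(1)-57.1
    s=least_squares(r,[644,-40,0],loss="soft_l1",x_scale=[1,1,1],diff_step=1e-3); print(n,"barrel",np.round(s.x,1),len(q),np.abs(r(s.x)).mean())
    k=(X<.712)&(X>.69)&(np.abs(Y+.04)<.03)&(Z>.128)&(Z<.15); print("clip+x",np.round(np.median(P[k],0)*1000,1),k.sum())
    k=(X<.6)&(X>.575)&(np.abs(Y+.04)<.03)&(Z>.128)&(Z<.15); print("clip-x",np.round(np.median(P[k],0)*1000,1),k.sum())
E
python3 fit.py; python3 - <<'E'
from h import *
A=([.38,-.03,.25],pose(13.9,0)); inc(*A)
B=([.505,.205,.17],pose(13.9,40)); inc(*B,*A)
C=([.5045,.214,.0275],pose(13.9,40)); inc(*C,*B)
E
```

```text
top barrel [643.8 -40.    2. ] 294 1.5893200778856973
clip+x [698.5 -39.3 136.7] 57
clip-x [587.3 -40.5 135.5] 44
scene barrel [643.2 -39.2   2. ] 331 1.645694067790816
clip+x [697.4 -37.3 136.8] 61
clip-x [587.3 -42.7 129.9] 22
d [ 35.75 -36.71  -4.38] w [-2.000e-03 -1.000e-03 -1.538e+00]
d [19.81 17.78  8.  ] w [ 0.     0.698 -0.   ]
d [-8.48  0.17 11.49] w [0. 0. 0.]
```

arm_command(increments=[{"dx":35.75,"dy":-36.7,"dz":-4.4,"wz":-1.538,"grip":8.5},{"dx":35.75,"dy":-36.7,"dz":-4.4,"wz":-1.538,"grip":8.5},{"dx":35.75,"dy":-36.7,"dz":-4.4,"wz":-1.538,"grip":8.5},{"dx":35.75,"dy":-36.7,"dz":-4.4,"wz":-1.538,"grip":8.5},{"dx":35.75,"dy":-36.7,"dz":-4.4,"wz":-1.538,"grip":8.5},{"dx":35.75,"dy":-36.7,"dz":-4.4,"wz":-1.538,"grip":8.5},{"dx":35.75,"dy":-36.7,"dz":-4.4,"wz":-1.538,"grip":8.5},{"dx":35.75,"dy":-36.7,"dz":-4.4,"wz":-1.538,"grip":8.5},{"dx":35.75,"dy":-36.7,"dz":-4.4,"wz":-1.538,"grip":8.5},{"dx":35.75,"dy":-36.7,"dz":-4.4,"wz":-1.538,"grip":8.5}])

```text
validation failed for argument at $.in...
```

```bash
python3 - <<'E'
from h import *
obs(); inc([.505,.205,.17],pose(13.9,40))
E
```

```text
0.1 [ 0.136  -0.4805  0.2055] [[0.962, 0.272, -0.0], [0.272, -0.962, -0.002], [-0.001, 0.002, -1.0]] F [-0.8 -0.4  0.5] q [-1.3   0.24  0.    1.34 -0.    1.57] w 0.0852 gf 0.0
d [ 54.18 -55.91   3.65] w [ 0.533  0.551 -1.47 ]
```

arm_command(increments=[{"dx":35.8,"dy":-36.7,"dz":-4.4,"wx":0,"wy":0,"wz":-1.538,"grip":8.5},{"dx":35.8,"dy":-36.7,"dz":-4.4,"wx":0,"wy":0,"wz":-1.538,"grip":8.5},{"dx":35.8,"dy":-36.7,"dz":-4.4,"wx":0,"wy":0,"wz":-1.538,"grip":8.5},{"dx":35.8,"dy":-36.7,"dz":-4.4,"wx":0,"wy":0,"wz":-1.538,"grip":8.5},{"dx":35.8,"dy":-36.7,"dz":-4.4,"wx":0,"wy":0,"wz":-1.538,"grip":8.5},{"dx":35.8,"dy":-36.7,"dz":-4.4,"wx":0,"wy":0,"wz":-1.538,"grip":8.5},{"dx":35.8,"dy":-36.7,"dz":-4.4,"wx":0,"wy":0,"wz":-1.538,"grip":8.5},{"dx":35.8,"dy":-36.7,"dz":-4.4,"wx":0,"wy":0,"wz":-1.538,"grip":8.5},{"dx":35.8,"dy":-36.7,"dz":-4.4,"wx":0,"wy":0,"wz":-1.538,"grip":8.5},{"dx":35.8,"dy":-36.7,"dz":-4.4,"wx":0,"wy":0,"wz":-1.538,"grip":8.5}])

```text
clock: 1.1
eef_pos: [0.374, -0.0412, 0.2492]
tool_rot: [0.629, 0.778, -0.0, 0.0]
ft_force: [1.8, -0.9, 0.6]
grip_width: 0.0849
grasp_force: 0.0
```

```bash
python3 - <<'E'
from h import *
obs(); inc([.505,.205,.17],pose(13.9,40))
E
```

```text
1.1 [ 0.374  -0.0412  0.2492] [[-0.21, 0.978, -0.0], [0.978, 0.21, 0.0], [0.0, -0.0, -1.0]] F [ 1.8 -0.9  0.6] q [-0.11 -0.02 -0.18  1.41 -0.    1.25] w 0.0849 gf 0.0
d [21.33 17.97  7.91] w [ 0.011  0.698 -0.03 ]
```

arm_command(increments=[{"dx":21.0,"dy":17.9,"dz":7.9,"wx":0.01,"wy":0.698,"wz":-0.03,"grip":8.5},{"dx":21.0,"dy":17.9,"dz":7.9,"wx":0.01,"wy":0.698,"wz":-0.03,"grip":8.5},{"dx":21.0,"dy":17.9,"dz":7.9,"wx":0.01,"wy":0.698,"wz":-0.03,"grip":8.5},{"dx":21.0,"dy":17.9,"dz":7.9,"wx":0.01,"wy":0.698,"wz":-0.03,"grip":8.5},{"dx":21.0,"dy":17.9,"dz":7.9,"wx":0.01,"wy":0.698,"wz":-0.03,"grip":8.5},{"dx":21.0,"dy":17.9,"dz":7.9,"wx":0.01,"wy":0.698,"wz":-0.03,"grip":8.5},{"dx":21.0,"dy":17.9,"dz":7.9,"wx":0.01,"wy":0.698,"wz":-0.03,"grip":8.5},{"dx":21.0,"dy":17.9,"dz":7.9,"wx":0.01,"wy":0.698,"wz":-0.03,"grip":8.5},{"dx":21.0,"dy":17.9,"dz":7.9,"wx":0.01,"wy":0.698,"wz":-0.03,"grip":8.5}])

```text
clock: 2.0
eef_pos: [0.5059, 0.1983, 0.1704]
tool_rot: [0.582, 0.738, 0.212, -0.268]
ft_force: [0.5, -0.2, 0.4]
grip_width: 0.0848
grasp_force: 0.0
```

```bash
python3 - <<'E'
from h import *
obs(); inc([.5045,.214,.0285],pose(13.9,40))
E
```

```text
2.0 [0.5059 0.1983 0.1704] [[-0.179, 0.745, 0.642], [0.972, 0.234, 0.001], [-0.15, 0.625, -0.766]] F [ 0.5 -0.2  0.4] q [-0.01  0.46  0.01  1.33  0.67  1.25] w 0.0848 gf 0.0
d [-7.92  0.22 11.87] w [ 0.005  0.    -0.005]
```

arm_command(increments=[{"dx":-2.6,"dy":0.1,"dz":4.0,"wx":0.005,"wy":0,"wz":-0.005,"grip":8.5},{"dx":-5.3,"dy":0.2,"dz":8.0,"wx":0.005,"wy":0,"wz":-0.005,"grip":8.5},{"dx":-7.0,"dy":0.2,"dz":10.5,"wx":0.005,"wy":0,"wz":-0.005,"grip":8.5},{"dx":-7.9,"dy":0.2,"dz":11.9,"wx":0.005,"wy":0,"wz":-0.005,"grip":8.5},{"dx":-7.9,"dy":0.2,"dz":11.9,"wx":0.005,"wy":0,"wz":-0.005,"grip":8.5},{"dx":-7.9,"dy":0.2,"dz":11.9,"wx":0.005,"wy":0,"wz":-0.005,"grip":8.5}])

```text
clock: 2.6
eef_pos: [0.5051, 0.2142, 0.0293]
tool_rot: [0.579, 0.74, 0.211, -0.269]
ft_force: [-0.2, 0.6, 0.3]
grip_width: 0.0845
grasp_force: 0.0
```

```bash
python3 - <<'E'
from h import *
obs(); inc([.5045,.214,.0285],pose(13.9,40))
cloud("scene","s1.png"); im=cv2.imread("pics/s1.png")[120:340,200:460]; cv2.imwrite("pics/s1c.png",cv2.resize(im,None,fx=2.5,fy=2.5))
E
```

```text
2.6 [0.5051 0.2142 0.0293] [[-0.184, 0.744, 0.643], [0.971, 0.239, 0.001], [-0.153, 0.624, -0.766]] F [-0.2  0.6  0.3] q [ 0.02  0.61 -0.14  1.    0.68  1.28] w 0.0845 gf 0.0
d [-0.05 -0.07  0.06] w [0.002 0.    0.   ]
```

View pics/s1c.png

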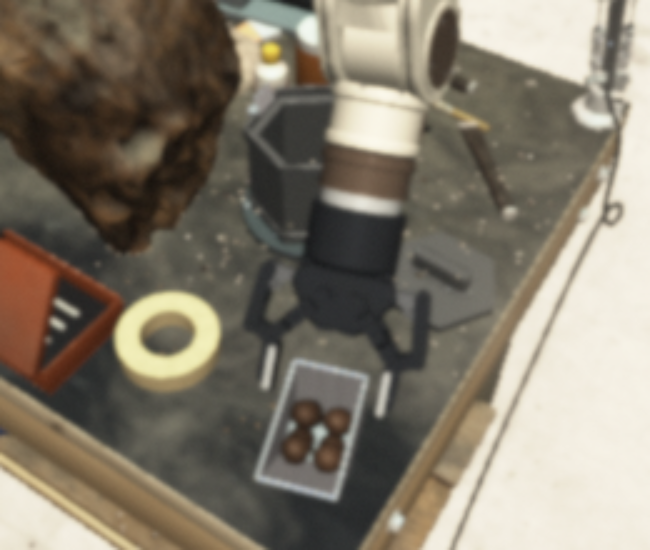

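The arm is astride the scoop, with fingers at crop (268,370) and (383,395). But the nodules look to be at the near end (crop 315,435), so I'll check the lip direction before closing.

```bash
python3 - <<'E'
from h import *
for n in("top","scene"):
    z=np.load(n+"0.npz"); im,P=z["im"],z["P"]; X,Y,Z=np.moveaxis(P,-1,0)
    hsv=cv2.cvtColor(im,cv2.COLOR_RGB2HSV)
    m=(X>.44)&(X<.56)&(Y>.14)&(Y<.29)&(Z>.005)&(Z<.066)&(hsv[...,1]>90)
    v,u=np.nonzero(m); print(n,m.sum(),"px",u.min(),u.max(),v.min(),v.max())
    U=np.array([-.24,.971]); s=(P[m][:,:2]-[.5038,.2167])@U*1000
    print("along scoop rel centre",np.round(np.percentile(s,[5,50,95])), "z",np.round(np.percentile(P[m][:,2],[5,50,95])*1000))
    # floor profile along scoop
    q=P[(X>.44)&(X<.56)&(Y>.14)&(Y<.29)&(Z>.0)&(Z<.08)]; d=q[:,:2]-[.5038,.2167]; s=d@U*1000; t=d@np.array([.971,.24])*1000
    for a in range(-55,60,10):
        k=(s>a)&(s<a+10)&(np.abs(t)<24); print(a+5,k.sum(),np.round(np.percentile(q[k][:,2]*1000,[10,50,90])) if k.sum() else "")
E
```

```text
top 322 px 233 258 232 253
along scoop rel centre [-41. -17.  11.] z [24. 41. 48.]
-50 69 [19. 44. 71.]
-40 80 [19. 27. 42.]
-30 80 [24. 45. 49.]
-20 57 [21. 44. 47.]
-10 64 [17. 27. 37.]
0 88 [ 8. 39. 44.]
10 62 [25. 41. 44.]
20 78 [28. 32. 37.]
30 92 [38. 43. 49.]
40 93 [50. 55. 60.]
50 95 [62. 67. 72.]
60 1 [67. 67. 67.]
scene 347 px 313 339 281 307
along scoop rel centre [-28. -14.  14.] z [27. 43. 49.]
-50 360 [21. 46. 70.]
-40 17 [ 4. 20. 33.]
-30 106 [ 5. 45. 49.]
-20 176 [24. 41. 48.]
-10 55 [15. 26. 30.]
0 76 [14. 42. 44.]
10 166 [24. 39. 44.]
20 93 [ 1. 30. 36.]
30 145 [ 1.  3. 46.]
40 160 [ 1.  3. 58.]
50 182 [ 1.  3. 71.]
60 115 [0. 2. 4.]
```

The depth profile rises from 32 to 67 mm toward +y, so the lip does point to +y as planned. I'll close the gripper.

arm_command(increments=[{"dx":0,"dy":0,"dz":0,"wx":0,"wy":0,"wz":0,"grip":5.5},{"dx":0,"dy":0,"dz":0,"wx":0,"wy":0,"wz":0,"grip":5.5},{"dx":0,"dy":0,"dz":0,"wx":0,"wy":0,"wz":0,"grip":5.5},{"dx":0,"dy":0,"dz":0,"wx":0,"wy":0,"wz":0,"grip":5.5},{"dx":0,"dy":0,"dz":0,"wx":0,"wy":0,"wz":0,"grip":5.5},{"dx":0,"dy":0,"dz":0,"wx":0,"wy":0,"wz":0,"grip":5.5}])

```text
clock: 3.25
eef_pos: [0.506, 0.2145, 0.03]
tool_rot: [0.579, 0.74, 0.212, -0.268]
ft_force: [0.4, -3.1, 5.8]
grip_width: 0.0607
grasp_force: 66.4
```

```bash
cat >> h.py <<'E'
Mg=pose(13.9,40); Tg=np.array([.506,.2145,.030]); u0=np.array([-.24,.971,0])
_o=np.array([.5074,.2022,0]); lip=_o+.070*u0+[0,0,.068]
LT=Mg.T@(lip-Tg); LT[1]=0   # lip in tool frame
OT=Mg.T@(_o-Tg); OT[1]=0
def lippose(L,yaw,tip):
    M=pose(yaw,40-tip); return np.array(L)-M@LT,M
E
python3 - <<'E'
from h import *
print(LT,OT)
Y0=-.040-.027
L=[lippose([.6435,Y0,.245],0,0),lippose([.6435,Y0,.195],0,30),lippose([.6435,Y0,.152],0,55),lippose([.6435,Y0,.152],0,75),lippose([.6435,Y0,.152],0,92)]
S=(Tg+[0,0,.2],Mg)
inc(*S,Tg,Mg); inc(*L[0],*S)
for i in range(4): print(np.round(L[i][0],3)); inc(*L[i+1],*L[i])
print(np.round(L[4][0],3))
E
```

```text
[0.0686568  0.         0.00800442] [-0.02868769  0.          0.01509039]
d [ 12.86   0.   -15.32] w [0. 0. 0.]
d [-29.24   5.2  -21.53] w [-0.156  0.     0.186]
[ 0.644 -0.125  0.207]
d [-1.89  0.    0.5 ] w [ 0.    -0.524  0.   ]
[ 0.644 -0.136  0.191]
d [0.23 0.   1.41] w [ 0.    -0.436  0.   ]
[ 0.644 -0.131  0.178]
d [ 0.69  0.   -2.3 ] w [ 0.    -0.349  0.   ]
[ 0.644 -0.119  0.198]
d [ 0.53  0.   -1.97] w [ 0.    -0.297  0.   ]
[ 0.644 -0.103  0.211]
```

arm_command(increments=[{"dx":0.6,"dy":0,"dz":-0.8,"wx":0,"wy":0,"wz":0,"grip":5.5},{"dx":1.9,"dy":0,"dz":-2.3,"wx":0,"wy":0,"wz":0,"grip":5.5},{"dx":3.9,"dy":0,"dz":-4.6,"wx":0,"wy":0,"wz":0,"grip":5.5},{"dx":5.8,"dy":0,"dz":-6.9,"wx":0,"wy":0,"wz":0,"grip":5.5},{"dx":7.7,"dy":0,"dz":-9.2,"wx":0,"wy":0,"wz":0,"grip":5.5},{"dx":9.6,"dy":0,"dz":-11.5,"wx":0,"wy":0,"wz":0,"grip":5.5},{"dx":11.6,"dy":0,"dz":-13.8,"wx":0,"wy":0,"wz":0,"grip":5.5},{"dx":12.9,"dy":0,"dz":-15.3,"wx":0,"wy":0,"wz":0,"grip":5.5},{"dx":12.9,"dy":0,"dz":-15.3,"wx":0,"wy":0,"wz":0,"grip":5.5}])

```text
clock: 4.15
eef_pos: [0.5058, 0.2153, 0.2316]
tool_rot: [0.578, 0.741, 0.213, -0.267]
ft_force: [0.9, -0.0, -2.8]
grip_width: 0.061
grasp_force: 65.6
```

```bash
python3 - <<'E'
from h import *
for n in("top","scene"):
    P=np.load(n+"0.npz")["P"]; q=P[(P[...,0]>.3)&(P[...,0]<.85)&(P[...,1]<-.1)&(P[...,1]>-.6)]
    for a in(.1,.2,.3,.4,.5,.6):
        k=q[(q[:,2]>a)&(q[:,2]<a+.1)]
        if len(k)>3: print(n,a,len(k),"x",np.round(np.percentile(k[:,0],[1,50,99]),2),"y",np.round(np.percentile(k[:,1],[1,50,99]),2))
E
python3 - <<'E'
from h import *
o=monitor.get_obs(); obs()
inc(*lippose([.56,.0,.23],4,35)); inc(*lippose([.6435,-.067,.19],0,45),*lippose([.56,.0,.23],4,35))
print(lippose([.56,.0,.23],4,35)[0],lippose([.6435,-.067,.19],0,45)[0])
E
```

```text
top 0.1 825 x [0.41 0.78 0.85] y [-0.32 -0.15 -0.1 ]
top 0.2 216 x [0.41 0.44 0.85] y [-0.26 -0.2  -0.1 ]
top 0.3 575 x [0.4  0.43 0.45] y [-0.18 -0.14 -0.11]
top 0.4 2052 x [0.42 0.47 0.6 ] y [-0.26 -0.19 -0.14]
top 0.5 10207 x [0.43 0.54 0.62] y [-0.34 -0.26 -0.19]
top 0.6 2841 x [0.44 0.47 0.5 ] y [-0.31 -0.27 -0.23]
scene 0.1 486 x [0.41 0.44 0.8 ] y [-0.32 -0.25 -0.1 ]
scene 0.2 219 x [0.41 0.43 0.83] y [-0.25 -0.21 -0.11]
scene 0.3 840 x [0.4  0.43 0.45] y [-0.17 -0.14 -0.11]
scene 0.4 1746 x [0.42 0.46 0.55] y [-0.27 -0.17 -0.13]
4.15 [0.5058 0.2153 0.2316] [[-0.189, 0.744, 0.641], [0.971, 0.241, 0.007], [-0.15, 0.624, -0.767]] F [ 0.9 -0.  -2.8] q [0.02 0.41 0.11 1.44 0.68 1.28] w 0.061 gf 65.6
d [-22.23  -1.12 -18.64] w [-0.061 -0.608  0.165]
d [-7.33  7.39  2.17] w [ 0.    -0.174  0.07 ]
[ 0.5648197  -0.06892486  0.23199012] [ 0.6435     -0.13469791  0.20395779]
```

The lamp fills x 0.40–0.62, y < −0.11, so pouring from the −y side would hit it. I'll turn the scoop 180°, set it down with the lip toward −y, and regrasp it leaning further. The pour can then come from the +y side with the tool nearly vertical.

```bash
python3 - <<'E'
from h import *
A=([.49,.18,.26],pose(13.9,10)); inc(*A)
B=([.49,.18,.26],pose(97,10)); inc(*B,*A)
C=([.49,.18,.26],pose(180,10)); inc(*C,*B)
E
```

```text
d [-0.51 -2.36 -4.14] w [ 0.006 -0.522  0.003]
d [0. 0. 0.] w [ 0.252  0.    -1.428]
d [0. 0. 0.] w [ 0.252 -0.    -1.427]
```

arm_command(increments=[{"dx":-0.2,"dy":-0.6,"dz":-1.1,"wx":0,"wy":-0.1,"wz":0,"grip":5.5},{"dx":-0.4,"dy":-1.2,"dz":-2.2,"wx":0,"wy":-0.2,"wz":0,"grip":5.5},{"dx":-0.5,"dy":-1.8,"dz":-3.3,"wx":0,"wy":-0.3,"wz":0,"grip":5.5},{"dx":-0.6,"dy":-2.4,"dz":-4.2,"wx":0,"wy":-0.4,"wz":0,"grip":5.5},{"dx":-0.6,"dy":-2.4,"dz":-4.2,"wx":0,"wy":-0.524,"wz":0,"grip":5.5},{"dx":-0.6,"dy":-2.4,"dz":-4.2,"wx":0,"wy":-0.524,"wz":0,"grip":5.5}])

```text
clock: 4.75
eef_pos: [0.4876, 0.1814, 0.2568]
tool_rot: [0.612, 0.786, 0.054, -0.068]
ft_force: [0.0, 0.9, -3.1]
grip_width: 0.0609
grasp_force: 66.0
```

```bash
python3 - <<'E'
from h import *
obs(); A=([.49,.18,.26],pose(13.9,10))
o=monitor.get_obs()
p=o["eef_pos"]
B=(p,pose(97,10)); inc(*B); C=([.49,.2,.26],pose(180,10)); inc(*C,*B)
cloud("scene","s2.png")
E
```

```text
4.75 [0.4876 0.1814 0.2568] [[-0.242, 0.955, 0.173], [0.969, 0.245, 0.001], [-0.042, 0.168, -0.985]] F [ 0.   0.9 -3.1] q [0.25 0.26 0.15 1.46 0.17 1.57] w 0.0609 gf 66.0
d [0. 0. 0.] w [ 2.520e-01  1.000e-03 -1.423e+00]
d [-0.4   1.81 -0.4 ] w [ 0.252 -0.    -1.427]
```

arm_command(increments=[{"dx":0,"dy":0,"dz":0,"wx":0.025,"wy":0,"wz":-0.14,"grip":5.5},{"dx":0,"dy":0,"dz":0,"wx":0.05,"wy":0,"wz":-0.28,"grip":5.5},{"dx":0,"dy":0,"dz":0,"wx":0.075,"wy":0,"wz":-0.42,"grip":5.5},{"dx":0,"dy":0,"dz":0,"wx":0.1,"wy":0,"wz":-0.57,"grip":5.5},{"dx":0,"dy":0,"dz":0,"wx":0.125,"wy":0,"wz":-0.71,"grip":5.5},{"dx":0,"dy":0,"dz":0,"wx":0.15,"wy":0,"wz":-0.85,"grip":5.5},{"dx":0,"dy":0,"dz":0,"wx":0.175,"wy":0,"wz":-1.0,"grip":5.5},{"dx":0,"dy":0,"dz":0,"wx":0.2,"wy":0,"wz":-1.14,"grip":5.5},{"dx":0,"dy":0,"dz":0,"wx":0.225,"wy":0,"wz":-1.28,"grip":5.5},{"dx":0,"dy":0,"dz":0,"wx":0.252,"wy":0,"wz":-1.423,"grip":5.5}])

```text
clock: 5.8
eef_pos: [0.4885, 0.1777, 0.2545]
tool_rot: [-0.06, 0.994, -0.006, -0.089]
ft_force: [0.6, -1.5, -3.0]
grip_width: 0.0607
grasp_force: 66.1
```

```bash
python3 - <<'E'
from h import *
obs(); inc([.49,.2,.26],pose(180,10))
E
```

```text
5.8 [0.4885 0.1777 0.2545] [[-0.977, -0.119, 0.178], [-0.121, 0.993, -0.0], [-0.177, -0.022, -0.984]] F [ 0.6 -1.5 -3. ] q [0.33 0.43 0.37 1.69 0.04 0.2 ] w 0.0607 gf 66.1
d [-0.31  2.19 -0.62] w [ 0.255 -0.004 -1.427]
```

arm_command(increments=[{"dx":0,"dy":0.2,"dz":0,"wx":0.025,"wy":0,"wz":-0.14,"grip":5.5},{"dx":0,"dy":0.4,"dz":-0.1,"wx":0.05,"wy":0,"wz":-0.28,"grip":5.5},{"dx":0,"dy":0.6,"dz":-0.2,"wx":0.075,"wy":0,"wz":-0.42,"grip":5.5},{"dx":-0.1,"dy":0.8,"dz":-0.2,"wx":0.1,"wy":0,"wz":-0.57,"grip":5.5},{"dx":-0.1,"dy":1.0,"dz":-0.3,"wx":0.125,"wy":0,"wz":-0.71,"grip":5.5},{"dx":-0.2,"dy":1.2,"dz":-0.4,"wx":0.15,"wy":0,"wz":-0.85,"grip":5.5},{"dx":-0.2,"dy":1.4,"dz":-0.4,"wx":0.175,"wy":0,"wz":-1.0,"grip":5.5},{"dx":-0.3,"dy":1.7,"dz":-0.5,"wx":0.2,"wy":0,"wz":-1.14,"grip":5.5},{"dx":-0.3,"dy":1.9,"dz":-0.6,"wx":0.225,"wy":0,"wz":-1.28,"grip":5.5},{"dx":-0.3,"dy":2.2,"dz":-0.6,"wx":0.254,"wy":0,"wz":-1.427,"grip":5.5}])

```text
clock: 6.8
eef_pos: [0.4897, 0.2002, 0.2598]
tool_rot: [0.705, -0.704, 0.061, 0.064]
ft_force: [0.2, 0.5, -3.1]
grip_width: 0.0607
grasp_force: 66.1
```

```bash
python3 - <<'E'
from h import *
obs()
def orig(O,yaw,lean): M=pose(yaw,lean); return np.array(O)-M@OT,M
A=orig([.505,.235,.12],180,40); print(A[0]); inc(*A); inc(*orig([.505,.235,.002],180,40),*A)
cloud("scene","s3.png")
E
```

```text
6.8 [0.4897 0.2002 0.2598] [[0.001, -0.984, 0.176], [-1.0, -0.0, 0.003], [-0.003, -0.176, -0.984]] F [ 0.2  0.5 -3.1] q [ 0.48  0.36  0.29  1.59 -0.16 -1.08] w 0.0607 gf 66.1
[0.505      0.22272387 0.15      ]
d [-4.15 -1.56 10.4 ] w [0.003 0.521 0.002]
d [-7.58  0.    9.04] w [0. 0. 0.]
```

View pics/s3.png

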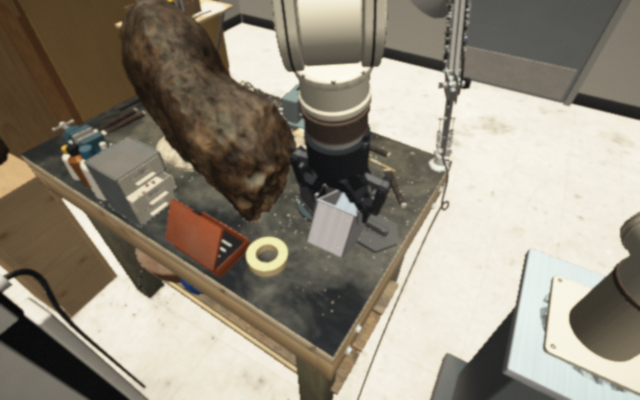

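The picture shows the scoop held at (335,222), tipped and with its lip away toward −y; no stones are on the bench. I'll untip it and set it down.

arm_command(increments=[{"dx":-0.8,"dy":-0.3,"dz":2.0,"wx":0,"wy":0.1,"wz":0,"grip":5.5},{"dx":-1.6,"dy":-0.6,"dz":4.0,"wx":0,"wy":0.2,"wz":0,"grip":5.5},{"dx":-2.5,"dy":-0.9,"dz":6.2,"wx":0,"wy":0.31,"wz":0,"grip":5.5},{"dx":-3.4,"dy":-1.2,"dz":8.3,"wx":0,"wy":0.42,"wz":0,"grip":5.5},{"dx":-4.1,"dy":-1.5,"dz":10.4,"wx":0,"wy":0.521,"wz":0,"grip":5.5},{"dx":-4.1,"dy":-1.5,"dz":10.4,"wx":0,"wy":0.521,"wz":0,"grip":5.5}])

```text
clock: 7.45
eef_pos: [0.5015, 0.2227, 0.1391]
tool_rot: [0.663, -0.663, 0.239, 0.252]
ft_force: [-0.6, -0.7, -5.3]
grip_width: 0.061
grasp_force: 66.0
```

```bash
python3 - <<'E'
from h import *
obs()
M=pose(180,40); T=np.array([.505,.235,.001])-M@OT; inc(T,M)
E
```

```text
7.45 [0.5015 0.2227 0.1391] [[0.007, -0.758, 0.652], [-1.0, 0.006, 0.018], [-0.017, -0.652, -0.758]] F [-0.6 -0.7 -5.3] q [ 0.71  0.78  0.46  1.77 -0.5  -0.72] w 0.061 gf 66.0
d [-7.04 -0.54  8.19] w [ 0.017 -0.012  0.007]
```

arm_command(increments=[{"dx":0,"dy":-0.1,"dz":0,"wx":0.017,"wy":-0.012,"wz":0.007,"grip":5.5},{"dx":-1.7,"dy":-0.2,"dz":2.0,"wx":0.017,"wy":-0.012,"wz":0.007,"grip":5.5},{"dx":-3.4,"dy":-0.3,"dz":4.0,"wx":0.017,"wy":-0.012,"wz":0.007,"grip":5.5},{"dx":-4.9,"dy":-0.4,"dz":5.8,"wx":0.017,"wy":-0.012,"wz":0.007,"grip":5.5},{"dx":-5.5,"dy":-0.4,"dz":6.4,"wx":0.017,"wy":-0.012,"wz":0.007,"grip":5.5},{"dx":-5.5,"dy":-0.4,"dz":6.4,"wx":0.017,"wy":-0.012,"wz":0.007,"grip":5.5}])

```text
clock: 8.05
eef_pos: [0.5102, 0.2234, 0.0707]
tool_rot: [-0.663, 0.669, -0.244, -0.229]
ft_force: [-0.0, -0.4, -2.4]
grip_width: 0.0609
grasp_force: 66.1
```

```bash
python3 - <<'E'
from h import *
obs()
M=pose(180,40); T=np.array([.505,.235,.000])-M@OT; inc(T,M)
E
```

```text
8.05 [0.5102 0.2234 0.0707] [[-0.015, -0.776, 0.631], [-1.0, 0.001, -0.022], [0.017, -0.631, -0.776]] F [-0.  -0.4 -2.4] q [ 0.71  0.81  0.34  1.58 -0.51 -0.73] w 0.0609 gf 66.1
d [-2.51  0.61  3.19] w [-0.017  0.015 -0.015]
```

arm_command(increments=[{"dx":-1.2,"dy":0.3,"dz":1.5,"wx":-0.017,"wy":0.015,"wz":-0.015,"grip":5.5},{"dx":-1.9,"dy":0.6,"dz":2.5,"wx":-0.017,"wy":0.015,"wz":-0.015,"grip":5.5},{"dx":-2.2,"dy":0.6,"dz":2.9,"wx":-0.017,"wy":0.015,"wz":-0.015,"grip":5.5},{"dx":-2.2,"dy":0.6,"dz":2.9,"wx":-0.017,"wy":0.015,"wz":-0.015,"grip":5.5},{"dx":-2.2,"dy":0.6,"dz":2.9,"wx":-0.017,"wy":0.015,"wz":-0.015,"grip":5.5}])

```text
clock: 8.55
eef_pos: [0.5046, 0.2229, 0.0325]
tool_rot: [0.665, -0.663, 0.242, 0.243]
ft_force: [0.5, -0.3, -3.7]
grip_width: 0.0612
grasp_force: 66.2
```

```bash
python3 - <<'E'
from h import *
obs()
M=pose(180,40); T=np.array([.505,.235,.000])-M@OT; inc(T,M)
E
```

```text
8.55 [0.5046 0.2229 0.0325] [[0.003, -0.765, 0.645], [-1.0, -0.002, 0.002], [-0.0, -0.645, -0.765]] F [ 0.5 -0.3 -3.7] q [ 0.71  0.86  0.33  1.54 -0.51 -0.73] w 0.0612 gf 66.2
d [-0.14 -0.04  0.2 ] w [ 0.    -0.002  0.003]
```

arm_command(increments=[{"dx":-0.13,"dy":0,"dz":0.17,"wx":0,"wy":0,"wz":0,"grip":5.5},{"dx":-0.16,"dy":0,"dz":0.2,"wx":0,"wy":0,"wz":0,"grip":5.5},{"dx":-0.16,"dy":0,"dz":0.2,"wx":0,"wy":0,"wz":0,"grip":8.0},{"dx":-0.16,"dy":0,"dz":0.2,"wx":0,"wy":0,"wz":0,"grip":8.0},{"dx":-0.16,"dy":0,"dz":0.2,"wx":0,"wy":0,"wz":0,"grip":8.0},{"dx":-0.16,"dy":0,"dz":0.2,"wx":0,"wy":0,"wz":0,"grip":8.0}])

```text
clock: 9.15
eef_pos: [0.5042, 0.2226, 0.029]
tool_rot: [0.665, -0.663, 0.242, 0.244]
ft_force: [-0.3, 0.3, -0.0]
grip_width: 0.0799
grasp_force: 0.0
```

```bash
python3 - <<'E'
from h import *
obs()
im,P=cloud("scene","s4.png"); X,Y,Z=np.moveaxis(P,-1,0)
for n in ("scene","top"):
    im,P=cloud(n); X,Y,Z=np.moveaxis(P,-1,0)
    m=(X>.44)&(X<.57)&(Y>.14)&(Y<.30)&(Z>.064)&(Z<.075)
    q=P[m]; r=cv2.minAreaRect((q[:,:2]*1000).astype(np.float32)); print(n,m.sum(),r,np.median(q,0))
    k=(X>.48)&(X<.53)&(Y>.272)&(Y<.285)&(Z>.01); print("back",np.round(np.median(P[k],0),4),k.sum())
# regrasp: scoop origin O, grasp point (0,.045), lean 65
O=np.array([.505,.235,0]); th=np.radians(65); u=np.array([0,-1,0])
g=O+[0,0,.045]; M=pose(180,65); T=g+.019*M[:,2]; print(T); inc(T,M)
# intermediate 52
M2=pose(180,52); T2=g+.019*M2[:,2]; inc(T2,M2)
E
```

```text
9.15 [0.5042 0.2226 0.029 ] [[0.004, -0.764, 0.645], [-1.0, -0.002, 0.004], [-0.001, -0.645, -0.764]] F [-0.3  0.3 -0. ] q [ 0.71  0.86  0.33  1.54 -0.51 -0.73] w 0.0799 gf 0.0
scene 20 ((462.3728332519531, 244.4534149169922), (11.69009017944336, 24.921106338500977), 89.29969787597656) [0.46046082 0.24478187 0.07100352]
back [0.482  0.2723 0.0166] 7
top 258 ((502.9659118652344, 217.48944091796875), (110.94893646240234, 106.89427185058594), 89.08187103271484) [0.50504462 0.2231557  0.0703222 ]
back [0.5069 0.2812 0.1201] 121
[0.505      0.21778015 0.03697025]
d [ 0.89 -0.08 -0.3 ] w [0.001 0.433 0.004]
d [ 0.48 -0.08 -0.17] w [0.001 0.206 0.004]
```

View pics/s4.png

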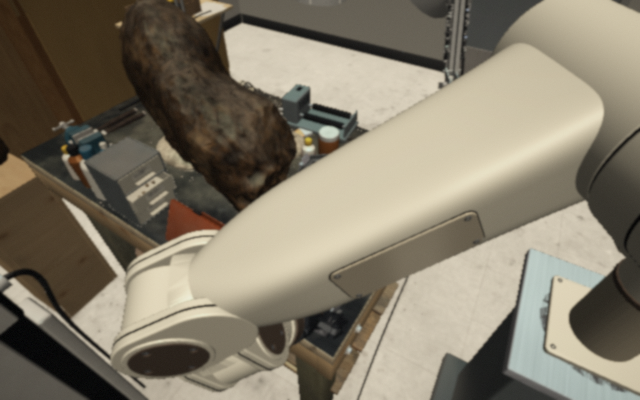

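The forearm now hides the scoop in the scene view. The top cloud still shows the scoop's rim at z≈70 mm, centred near (503,217), so it is standing. I'll now lean the open gripper further.

arm_command(increments=[{"dx":0.2,"dy":0,"dz":-0.1,"wx":0,"wy":0.1,"wz":0,"grip":8.3},{"dx":0.5,"dy":-0.1,"dz":-0.2,"wx":0,"wy":0.206,"wz":0,"grip":8.3},{"dx":0.65,"dy":-0.1,"dz":-0.25,"wx":0,"wy":0.3,"wz":0,"grip":8.3},{"dx":0.8,"dy":-0.1,"dz":-0.3,"wx":0,"wy":0.38,"wz":0,"grip":8.3},{"dx":0.9,"dy":-0.1,"dz":-0.3,"wx":0,"wy":0.433,"wz":0,"grip":8.3},{"dx":0.9,"dy":-0.1,"dz":-0.3,"wx":0,"wy":0.433,"wz":0,"grip":8.3}])

```text
clock: 9.9
eef_pos: [0.5041, 0.2176, 0.0339]
tool_rot: [0.598, -0.593, 0.379, 0.383]
ft_force: [-0.3, 0.1, 0.0]
grip_width: 0.0827
grasp_force: 0.0
```

```bash
python3 - <<'E'
from h import *
obs()
O=np.array([.505,.235,0]); M=pose(180,65); T=O+[0,0,.045]+.019*M[:,2]; inc(T,M)
im,P=cloud("top","t5.png"); X,Y,Z=np.moveaxis(P,-1,0); a=cv2.imread("pics/t5.png")[150:290,170:370]; cv2.imwrite("pics/t5c.png",cv2.resize(a,None,fx=3,fy=3,interpolation=2))
m=(X>.46)&(X<.55)&(Y>.15)&(Y<.30)&(Z>.06)&(Z<.076); q=P[m]; print(cv2.minAreaRect((q[:,:2]*1000).astype(np.float32)),m.sum())
E
```

```text
9.9 [0.5041 0.2176 0.0339] [[0.009, -0.419, 0.908], [-1.0, -0.003, 0.008], [-0.0, -0.908, -0.419]] F [-0.3  0.1  0. ] q [ 0.8   1.21  0.7   2.05 -0.69 -0.4 ] w 0.0827 gf 0.0
d [ 0.27 -0.09 -0.14] w [ 0.    -0.004  0.009]
((506.2221374511719, 223.48165893554688), (89.99107360839844, 123.14291381835938), 1.9611438512802124) 330
```

View pics/t5c.png

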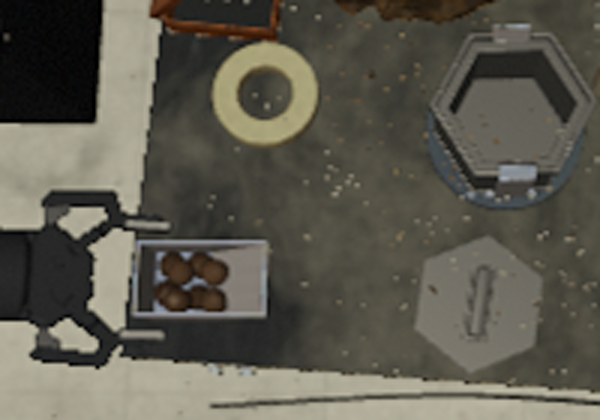

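The top crop shows the scoop standing with its lip to the right (−y), corners at about (133,240)–(268,318). Only four nodules show, so the rest are in a lower layer. The fingers straddle the back end with tips at x≈168, so I'll advance about 15 mm before closing.

arm_command(increments=[{"dx":0.5,"dy":-0.1,"dz":0.6,"wx":0,"wy":0,"wz":0,"grip":8.3},{"dx":0.9,"dy":-0.1,"dz":1.2,"wx":0,"wy":0,"wz":0,"grip":8.3},{"dx":0.9,"dy":-0.1,"dz":1.2,"wx":0,"wy":0,"wz":0,"grip":5.5},{"dx":0.9,"dy":-0.1,"dz":1.2,"wx":0,"wy":0,"wz":0,"grip":5.5},{"dx":0.9,"dy":-0.1,"dz":1.2,"wx":0,"wy":0,"wz":0,"grip":5.5},{"dx":0.9,"dy":-0.1,"dz":1.2,"wx":0,"wy":0,"wz":0,"grip":5.5},{"dx":0.9,"dy":-0.1,"dz":1.2,"wx":0,"wy":0,"wz":0,"grip":5.5},{"dx":0.9,"dy":-0.1,"dz":1.2,"wx":0,"wy":0,"wz":0,"grip":5.5}])

```text
clock: 10.75
eef_pos: [0.5066, 0.2026, 0.042]
tool_rot: [0.598, -0.595, 0.38, 0.381]
ft_force: [-1.0, -2.8, 7.5]
grip_width: 0.0613
grasp_force: 65.1
```

```bash
python3 - <<'E'
from h import *
obs()
im,P=cloud("top"); X,Y,Z=np.moveaxis(P,-1,0)
c=viewer.get_calibration("top"); f=200/np.tan(np.radians(c["fovy"])/2); iv=np.linalg.inv(c["view"])
def ray(u,v,z):
    d=iv[:3,:3]@[(u-c["cx"])/f,-(v-c["cy"])/f,-1]; o=iv[:3,3]; return o+d*(z-o[2])/d[2]
for p in[(214.5,242.7),(259.3,242.7)]: print(np.round(ray(*p,.068),4))
m=(X>.46)&(X<.55)&(Y>.15)&(Y<.21)&(Z>.055)&(Z<.078); q=P[m]; print(np.round(np.percentile(q,[2,98],0),4),m.sum())
E
```

```text
10.75 [0.5066 0.2026 0.042 ] [[0.004, -0.422, 0.907], [-1.0, -0.003, 0.004], [0.001, -0.907, -0.422]] F [-1.  -2.8  7.5] q [ 0.78  1.18  0.64  2.02 -0.7  -0.41] w 0.0613 gf 65.1
[0.5028 0.2733 0.068 ]
[0.5035 0.1617 0.068 ]
[[0.4751 0.1619 0.0556]
 [0.5377 0.2062 0.0734]] 194
```

```bash
cat >> h.py <<'E'
Mg=pose(180,65); LT=Mg.T@np.array([0,-.0405,.026]); OT=Mg.T@np.array([0,.0297,-.042])
def lippose(L,yaw,tip):
    M=pose(yaw,65-tip); return np.array(L)-M@LT,M
E
python3 - <<'E'
from h import *
z=np.load("top0.npz"); P=z["P"]
for a,b in((-.15,-.1),(-.1,-.05),(-.05,0),(0,.05),(.05,.1),(.1,.15)):
    k=P[(P[...,1]>a)&(P[...,1]<b)&(P[...,2]>.155)&(P[...,0]>.55)&(P[...,0]<.85)]
    if len(k): print(a,"rock minx",np.round(np.percentile(k[:,0],2),3),"z",np.round(np.percentile(k[:,2],[2,98]),2))
W=[([.5066,.2026,.092],Mg),lippose([.57,.07,.24],172,30),lippose([.6505,-.0135,.195],165,42),lippose([.6505,-.0135,.155],165,58),lippose([.6505,-.0135,.152],165,74),lippose([.6505,-.0135,.152],165,90)]
prev=([.5066,.2026,.042],Mg)
for w in W: print(np.round(w[0],3),"wrist",np.round(w[0]-.32*w[1][:,2],2)); inc(*w,*prev); prev=w
E
```

```text
-0.15 rock minx 0.784 z [0.16 0.22]
-0.1 rock minx 0.77 z [0.16 0.25]
-0.05 rock minx 0.752 z [0.16 0.26]
0 rock minx 0.734 z [0.16 0.27]
0.05 rock minx 0.732 z [0.16 0.26]
0.1 rock minx 0.775 z [0.16 0.24]
[0.507 0.203 0.092] wrist [0.51 0.49 0.23]
d [ 4.53  0.   -2.11] w [0. 0. 0.]
[0.577 0.118 0.238] wrist [0.6 0.3 0.5]
d [16.8  -7.01  1.54] w [-0.108 -0.523  0.091]
[0.663 0.032 0.203] wrist [0.7  0.15 0.5 ]
d [ 3.93 -9.71  7.02] w [-0.059 -0.209  0.107]
[0.662 0.029 0.176] wrist [0.67 0.07 0.49]
d [-0.7  -0.    2.66] w [-0.    -0.279 -0.   ]
[0.66  0.021 0.184] wrist [ 0.65 -0.03  0.5 ]
d [ 0.83 -0.   -0.72] w [ 0.    -0.279  0.   ]
[0.657 0.012 0.192] wrist [ 0.62 -0.12  0.48]
d [ 0.87  0.   -1.02] w [-0.    -0.279  0.   ]
```

arm_command(increments=[{"dx":0.9,"dy":0,"dz":-0.4,"wx":0,"wy":0,"wz":0,"grip":5.5},{"dx":2.7,"dy":0,"dz":-1.3,"wx":0,"wy":0,"wz":0,"grip":5.5},{"dx":4.5,"dy":0,"dz":-2.1,"wx":0,"wy":0,"wz":0,"grip":5.5},{"dx":4.5,"dy":0,"dz":-2.1,"wx":0,"wy":0,"wz":0,"grip":5.5}])

```text
clock: 11.2
eef_pos: [0.5077, 0.2042, 0.0936]
tool_rot: [0.598, -0.597, 0.379, 0.378]
ft_force: [-0.2, 0.3, -2.9]
grip_width: 0.0614
grasp_force: 65.2
```

```bash
python3 - <<'E'
from h import *
for n in("top","scene"):
    P=np.load(n+"0.npz")["P"]; q=P[(P[...,0]>.4)&(P[...,0]<.75)&(P[...,1]<-.08)&(P[...,1]>-.4)&(P[...,2]>.38)&(P[...,2]<.68)]
    for w in([.63,-.05,.5],[.62,-.10,.48],[.62,-.12,.48],[.5,-.09,.58]): print(n,w,"min dist",np.round(np.percentile(np.linalg.norm(q-w,axis=1),.5),3))
def L(yaw,z,s=.027): y=np.radians(yaw); return [.6435+s*np.sin(y),-.0396-s*np.cos(y),z]
o=monitor.get_obs(); prev=(o["eef_pos"],R.from_quat(o["tool_rot"]).as_matrix())
for w in [lippose([.57,.07,.24],175,30),lippose(L(172,.195),172,42),lippose(L(165,.155),165,58),lippose(L(158,.152),158,72),lippose(L(150,.152),150,84)]:
    print(np.round(w[0],3),"wrist",np.round(w[0]-.32*w[1][:,2],2)); inc(*w,*prev); prev=w
E
```

```text
top [0.63, -0.05, 0.5] min dist 0.179
top [0.62, -0.1, 0.48] min dist 0.129
top [0.62, -0.12, 0.48] min dist 0.11
top [0.5, -0.09, 0.58] min dist 0.111
scene [0.63, -0.05, 0.5] min dist 0.191
scene [0.62, -0.1, 0.48] min dist 0.139
scene [0.62, -0.12, 0.48] min dist 0.122
scene [0.5, -0.09, 0.58] min dist 0.131
[0.574 0.118 0.238] wrist [0.59 0.3  0.5 ]
d [16.72 -6.64  1.68] w [-0.07  -0.519  0.058]
[0.654 0.034 0.203] wrist [0.67 0.16 0.5 ]
d [ 4.26 -8.67  7.25] w [-0.025 -0.209  0.046]
[0.662 0.029 0.176] wrist [0.67 0.07 0.49]
d [-0.65 -0.86  2.68] w [-0.032 -0.279  0.118]
[0.668 0.02  0.182] wrist [ 0.65 -0.02  0.5 ]
d [ 0.75 -0.78 -0.6 ] w [ 0.    -0.244  0.122]
[0.672 0.01  0.19 ] wrist [ 0.62 -0.08  0.49]
d [ 0.68 -0.79 -0.8 ] w [ 0.031 -0.209  0.136]
```

Clearance to the lamp is sufficient. I'll go to the pre-pour pose.

arm_command(increments=[{"dx":2.0,"dy":-0.7,"dz":0.2,"wx":-0.01,"wy":-0.05,"wz":0.01,"grip":5.5},{"dx":4.0,"dy":-1.5,"dz":0.4,"wx":-0.02,"wy":-0.11,"wz":0.01,"grip":5.5},{"dx":6.2,"dy":-2.4,"dz":0.6,"wx":-0.03,"wy":-0.18,"wz":0.02,"grip":5.5},{"dx":8.5,"dy":-3.3,"dz":0.8,"wx":-0.04,"wy":-0.25,"wz":0.03,"grip":5.5},{"dx":10.8,"dy":-4.2,"dz":1.0,"wx":-0.05,"wy":-0.32,"wz":0.04,"grip":5.5},{"dx":13.0,"dy":-5.1,"dz":1.2,"wx":-0.06,"wy":-0.39,"wz":0.05,"grip":5.5},{"dx":15.0,"dy":-6.0,"dz":1.5,"wx":-0.07,"wy":-0.46,"wz":0.055,"grip":5.5},{"dx":16.7,"dy":-6.6,"dz":1.7,"wx":-0.07,"wy":-0.519,"wz":0.058,"grip":5.5},{"dx":16.7,"dy":-6.6,"dz":1.7,"wx":-0.07,"wy":-0.519,"wz":0.058,"grip":5.5}])

```text
clock: 12.1
eef_pos: [0.5748, 0.1147, 0.2387]
tool_rot: [-0.642, 0.705, -0.204, -0.221]
ft_force: [-0.6, -1.0, -1.9]
grip_width: 0.0616
grasp_force: 65.6
```

```bash
cat >> h.py <<'E'
def L(yaw,z,s=.027): y=np.radians(yaw); return [.6435+s*np.sin(y),-.0396-s*np.cos(y),z]
def liptip():
    o=monitor.get_obs(); M=R.from_quat(o["tool_rot"]).as_matrix(); print("lip",np.round(o["eef_pos"]+M@LT,4),"tip",round(65-np.degrees(np.arctan2(np.hypot(*M[:2,2])*np.sign(M[:2,2]@M[:2,0]),-M[2,2])),1))
E
python3 - <<'E'
from h import *
obs(); liptip(); inc(*lippose(L(172,.195),172,42))
E
```

```text
12.1 [0.5748 0.1147 0.2387] [[-0.078, -0.815, 0.574], [-0.996, 0.092, -0.004], [-0.049, -0.572, -0.819]] F [-0.6 -1.  -1.9] q [ 0.47  0.68  0.6   1.85 -0.51 -0.91] w 0.0616 gf 65.6
lip [0.5704 0.0668 0.2409] tip 30.0
d [ 3.89 -8.6   7.15] w [-0.027 -0.209  0.04 ]
```

arm_command(increments=[{"dx":0.6,"dy":-1.2,"dz":1.0,"wx":0,"wy":-0.03,"wz":0.01,"grip":5.5},{"dx":1.3,"dy":-2.7,"dz":2.3,"wx":-0.01,"wy":-0.07,"wz":0.01,"grip":5.5},{"dx":2.1,"dy":-4.5,"dz":3.8,"wx":-0.01,"wy":-0.11,"wz":0.02,"grip":5.5},{"dx":2.8,"dy":-6.2,"dz":5.2,"wx":-0.02,"wy":-0.15,"wz":0.03,"grip":5.5},{"dx":3.5,"dy":-7.7,"dz":6.4,"wx":-0.025,"wy":-0.19,"wz":0.04,"grip":5.5},{"dx":3.9,"dy":-8.6,"dz":7.15,"wx":-0.027,"wy":-0.209,"wz":0.04,"grip":5.5},{"dx":3.9,"dy":-8.6,"dz":7.15,"wx":-0.027,"wy":-0.209,"wz":0.04,"grip":5.5},{"dx":3.9,"dy":-8.6,"dz":7.15,"wx":-0.027,"wy":-0.209,"wz":0.04,"grip":5.5}])

```text
clock: 12.9
eef_pos: [0.6513, 0.0376, 0.1964]
tool_rot: [-0.645, 0.737, -0.129, -0.156]
ft_force: [0.1, 1.2, -2.8]
grip_width: 0.0612
grasp_force: 65.9
```

```bash
python3 - <<'E'
from h import *
obs(); liptip(); inc(*lippose(L(165,.153),165,56))
im,P=cloud("scene","s6.png");cv2.imwrite("pics/s6c.png",cv2.resize(cv2.imread("pics/s6.png")[80:300,220:460],None,fx=2.5,fy=2.5))
E
```

```text
12.9 [0.6513 0.0376 0.1964] [[-0.12, -0.91, 0.396], [-0.991, 0.135, 0.011], [-0.063, -0.391, -0.918]] F [ 0.1  1.2 -2.8] q [ 0.24  0.7   0.63  1.67 -0.37 -1.16] w 0.0612 gf 65.9
lip [ 0.6448 -0.0095  0.1889] tip 41.7
d [-0.32 -1.19  2.5 ] w [-0.025 -0.251  0.125]
```

View pics/s6c.png

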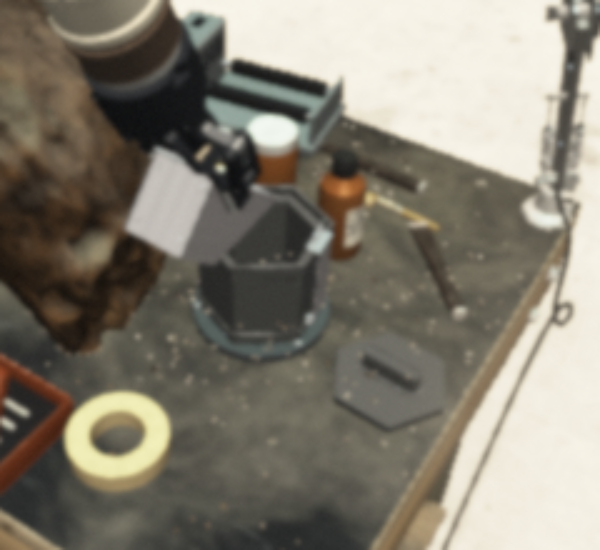

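The scoop's flared front (crop 230,225) reaches over the barrel mouth (265,240) from the +y side and is clear of the rock. I'll tip it on slowly.

arm_command(increments=[{"dx":0,"dy":-0.2,"dz":0.5,"wx":-0.005,"wy":-0.05,"wz":0.025,"grip":5.5},{"dx":-0.1,"dy":-0.5,"dz":1.0,"wx":-0.01,"wy":-0.1,"wz":0.05,"grip":5.5},{"dx":-0.2,"dy":-0.7,"dz":1.5,"wx":-0.015,"wy":-0.15,"wz":0.075,"grip":5.5},{"dx":-0.3,"dy":-1.0,"dz":2.0,"wx":-0.02,"wy":-0.2,"wz":0.1,"grip":5.5},{"dx":-0.3,"dy":-1.2,"dz":2.5,"wx":-0.025,"wy":-0.25,"wz":0.125,"grip":5.5},{"dx":-0.3,"dy":-1.2,"dz":2.5,"wx":-0.025,"wy":-0.25,"wz":0.125,"grip":5.5},{"dx":-0.3,"dy":-1.2,"dz":2.5,"wx":-0.025,"wy":-0.25,"wz":0.125,"grip":5.5}])

```text
clock: 13.65
eef_pos: [0.6624, 0.0291, 0.1734]
tool_rot: [-0.607, 0.791, -0.049, -0.062]
ft_force: [0.5, 1.0, -2.6]
grip_width: 0.061
grasp_force: 65.9
```

```bash
python3 - <<'E'
from h import *
obs(); liptip(); A=lippose(L(160,.153),160,70); inc(*A); B=lippose(L(152,.153,.022),152,82); inc(*B,*A)
E
```

```text
13.65 [0.6624 0.0291 0.1734] [[-0.255, -0.954, 0.157], [-0.966, 0.258, -0.002], [-0.039, -0.152, -0.988]] F [ 0.5  1.  -2.6] q [ 0.12  0.64  0.53  1.51 -0.15 -1.19] w 0.061 gf 65.9
lip [ 0.651  -0.0136  0.1544] tip 56.0
d [ 0.75 -0.52 -0.76] w [-0.005 -0.245  0.088]
d [ 1.17 -0.74 -0.84] w [ 0.027 -0.209  0.137]
```

arm_command(increments=[{"dx":0.1,"dy":-0.1,"dz":-0.1,"wx":0,"wy":-0.03,"wz":0.01,"grip":5.5},{"dx":0.2,"dy":-0.1,"dz":-0.2,"wx":0,"wy":-0.07,"wz":0.025,"grip":5.5},{"dx":0.3,"dy":-0.2,"dz":-0.35,"wx":0,"wy":-0.11,"wz":0.04,"grip":5.5},{"dx":0.45,"dy":-0.3,"dz":-0.45,"wx":0,"wy":-0.145,"wz":0.05,"grip":5.5},{"dx":0.55,"dy":-0.4,"dz":-0.55,"wx":0,"wy":-0.18,"wz":0.06,"grip":5.5},{"dx":0.65,"dy":-0.45,"dz":-0.65,"wx":-0.005,"wy":-0.21,"wz":0.075,"grip":5.5},{"dx":0.75,"dy":-0.5,"dz":-0.75,"wx":-0.005,"wy":-0.245,"wz":0.088,"grip":5.5},{"dx":0.75,"dy":-0.5,"dz":-0.75,"wx":-0.005,"wy":-0.245,"wz":0.088,"grip":5.5},{"dx":0.75,"dy":-0.5,"dz":-0.75,"wx":-0.005,"wy":-0.245,"wz":0.088,"grip":5.5},{"dx":0.75,"dy":-0.5,"dz":-0.75,"wx":-0.005,"wy":-0.245,"wz":0.088,"grip":5.5}])

```text
clock: 14.65
eef_pos: [0.6663, 0.0214, 0.182]
tool_rot: [-0.573, 0.818, 0.025, 0.037]
ft_force: [-0.2, 0.4, -1.2]
grip_width: 0.0613
grasp_force: 68.1
```

```bash
python3 - <<'E'
from h import *
obs(); liptip(); B=lippose(L(152,.153,.024),152,82); inc(*B); C=lippose(L(148,.158,.024),148,92); inc(*C,*B); print(C[0]-.32*C[1][:,2])
E
```

```text
14.65 [0.6663 0.0214 0.182 ] [[-0.341, -0.936, -0.089], [-0.94, 0.343, -0.001], [0.031, 0.083, -0.996]] F [-0.2  0.4 -1.2] q [-0.01  0.57  0.43  1.4   0.08 -1.23] w 0.0613 gf 68.1
lip [ 0.6533 -0.0146  0.1528] tip 70.1
d [ 0.95 -0.71 -0.83] w [ 0.026 -0.208  0.137]
d [ 0.37 -0.34 -1.15] w [ 0.026 -0.174  0.065]
[ 0.59225351 -0.12161153  0.4845048 ]
```

arm_command(increments=[{"dx":0.2,"dy":-0.15,"dz":-0.2,"wx":0.005,"wy":-0.04,"wz":0.03,"grip":5.5},{"dx":0.4,"dy":-0.3,"dz":-0.35,"wx":0.01,"wy":-0.085,"wz":0.055,"grip":5.5},{"dx":0.6,"dy":-0.45,"dz":-0.5,"wx":0.015,"wy":-0.13,"wz":0.085,"grip":5.5},{"dx":0.8,"dy":-0.6,"dz":-0.7,"wx":0.02,"wy":-0.17,"wz":0.11,"grip":5.5},{"dx":0.95,"dy":-0.7,"dz":-0.83,"wx":0.026,"wy":-0.208,"wz":0.137,"grip":5.5},{"dx":0.95,"dy":-0.7,"dz":-0.83,"wx":0.026,"wy":-0.208,"wz":0.137,"grip":5.5},{"dx":0.95,"dy":-0.7,"dz":-0.83,"wx":0.026,"wy":-0.208,"wz":0.137,"grip":5.5}])

```text
clock: 15.35
eef_pos: [0.6692, 0.0091, 0.1893]
tool_rot: [-0.509, 0.848, 0.076, 0.127]
ft_force: [1.2, -0.0, -0.6]
grip_width: 0.0613
grasp_force: 68.2
```

```bash
python3 - <<'E'
from h import *
obs(); liptip(); C=lippose(L(148,.158,.024),148,91); inc(*C)
E
```

```text
15.35 [0.6692 0.0091 0.1893] [[-0.449, -0.844, -0.292], [-0.883, 0.47, 0.0], [0.137, 0.258, -0.956]] F [ 1.2 -0.  -0.6] q [-0.12  0.49  0.29  1.26  0.28 -1.19] w 0.0613 gf 68.2
lip [ 0.6545 -0.0186  0.1528] tip 82.0
d [ 0.28 -0.36 -1.1 ] w [ 0.026 -0.157  0.065]
```

arm_command(increments=[{"dx":0.1,"dy":-0.1,"dz":-0.4,"wx":0.01,"wy":-0.05,"wz":0.02,"grip":5.5},{"dx":0.2,"dy":-0.2,"dz":-0.7,"wx":0.015,"wy":-0.1,"wz":0.04,"grip":5.5},{"dx":0.3,"dy":-0.35,"dz":-1.1,"wx":0.026,"wy":-0.157,"wz":0.065,"grip":5.5},{"dx":0.3,"dy":-0.35,"dz":-1.1,"wx":0.026,"wy":-0.157,"wz":0.065,"grip":5.5},{"dx":0.3,"dy":-0.35,"dz":-1.1,"wx":0.026,"wy":-0.157,"wz":0.065,"grip":5.5}])

```text
clock: 15.85
eef_pos: [0.6695, 0.0022, 0.1989]
tool_rot: [-0.473, 0.852, 0.109, 0.196]
ft_force: [0.4, 0.7, -0.7]
grip_width: 0.0616
grasp_force: 68.2
```

```bash
python3 - <<'E'
from h import *
obs(); liptip(); inc(*lippose([.62,.06,.25],165,40))
E
```

```text
15.85 [0.6695 0.0022 0.1989] [[-0.476, -0.763, -0.438], [-0.848, 0.53, -0.0], [0.232, 0.371, -0.899]] F [ 0.4  0.7 -0.7] q [-0.2   0.44  0.17  1.14  0.42 -1.18] w 0.0616 gf 68.2
lip [ 0.6561 -0.0193  0.158 ] tip 91.0
d [-8.66  8.66 -2.15] w [-0.003  0.883 -0.306]
```

arm_command(increments=[{"dx":-2.2,"dy":0,"dz":-4.5,"wx":0,"wy":0,"wz":0,"grip":5.5},{"dx":-3.5,"dy":0,"dz":-5.5,"wx":0,"wy":0.1,"wz":-0.03,"grip":5.5},{"dx":-5,"dy":2,"dz":-5,"wx":0,"wy":0.25,"wz":-0.09,"grip":5.5},{"dx":-6.5,"dy":4,"dz":-4,"wx":0,"wy":0.4,"wz":-0.14,"grip":5.5},{"dx":-7.5,"dy":6,"dz":-3,"wx":0,"wy":0.54,"wz":-0.19,"grip":5.5},{"dx":-8.4,"dy":8,"dz":-2.3,"wx":0,"wy":0.68,"wz":-0.24,"grip":5.5},{"dx":-8.7,"dy":8.7,"dz":-2.1,"wx":0,"wy":0.82,"wz":-0.28,"grip":5.5},{"dx":-8.7,"dy":8.7,"dz":-2.1,"wx":0,"wy":0.883,"wz":-0.306,"grip":5.5},{"dx":-8.7,"dy":8.7,"dz":-2.1,"wx":0,"wy":0.883,"wz":-0.306,"grip":5.5}])

```text
clock: 16.75
eef_pos: [0.6323, 0.1118, 0.2516]
tool_rot: [-0.597, 0.772, -0.132, -0.173]
ft_force: [0.1, -0.2, -1.8]
grip_width: 0.0616
grasp_force: 68.2
```

```bash
python3 - <<'E'
from h import *
obs(); liptip()
cloud("top","t7.png"); cloud("scene","s7.png")
a=cv2.resize(cv2.imread("pics/t7.png")[140:290,200:420],None,fx=2.5,fy=2.5,interpolation=2)[:,:400]
a=cv2.resize(cv2.imread("pics/t7.png")[140:270,220:420],(390,254),interpolation=2)
b=cv2.resize(cv2.imread("pics/s7.png")[100:300,220:460],(390,325),interpolation=2)
cv2.imwrite("pics/v7.png",np.vstack([a,b]))
def orig(O,yaw,tip): M=pose(yaw,65-tip); return np.array(O)-M@OT,M
A=orig([.51,.225,.10],180,0); print(A[0]); inc(*A)
E
```

```text
16.75 [0.6323 0.1118 0.2516] [[-0.228, -0.876, 0.425], [-0.967, 0.253, 0.002], [-0.109, -0.41, -0.905]] F [ 0.1 -0.2 -1.8] q [ 0.35  0.79  0.93  1.97 -0.35 -0.91] w 0.0616 gf 68.2
lip [0.6202 0.0656 0.2456] tip 39.9
[0.51   0.1953 0.142 ]
d [-9.52 14.15  7.98] w [ 0.187  0.695 -0.191]
```

View pics/v7.png

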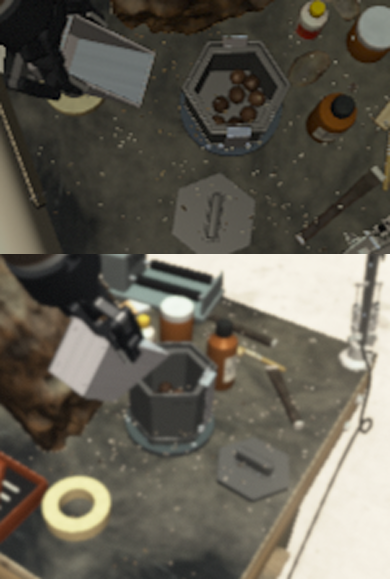

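The composite shows the stones inside the barrel at (240,95) and no stones on the bench. The scoop's inside looks bare. I'll put the scoop back on the bench.

arm_command(increments=[{"dx":-1.2,"dy":2.0,"dz":1.0,"wx":0.02,"wy":0.09,"wz":-0.02,"grip":5.5},{"dx":-2.6,"dy":4.2,"dz":2.2,"wx":0.05,"wy":0.19,"wz":-0.05,"grip":5.5},{"dx":-4.1,"dy":6.4,"dz":3.5,"wx":0.08,"wy":0.3,"wz":-0.08,"grip":5.5},{"dx":-5.6,"dy":8.6,"dz":4.8,"wx":0.11,"wy":0.41,"wz":-0.11,"grip":5.5},{"dx":-7.0,"dy":10.6,"dz":6.0,"wx":0.14,"wy":0.52,"wz":-0.14,"grip":5.5},{"dx":-8.3,"dy":12.5,"dz":7.0,"wx":0.165,"wy":0.62,"wz":-0.17,"grip":5.5},{"dx":-9.5,"dy":14.1,"dz":8.0,"wx":0.187,"wy":0.695,"wz":-0.191,"grip":5.5},{"dx":-9.5,"dy":14.1,"dz":8.0,"wx":0.187,"wy":0.695,"wz":-0.191,"grip":5.5}])

```text
clock: 17.65
eef_pos: [0.5073, 0.1941, 0.1386]
tool_rot: [0.597, -0.594, 0.38, 0.383]
ft_force: [-0.0, -0.7, -2.1]
grip_width: 0.0612
grasp_force: 68.3
```

```bash
cat >> h.py <<'E'
def orig(O,yaw,tip): M=pose(yaw,65-tip); return np.array(O)-M@OT,M
E
python3 - <<'E'
from h import *
obs(); inc(*orig([.51,.225,.003],180,0))
im,P=cloud("top"); X,Y,Z=np.moveaxis(P,-1,0)
hsv=cv2.cvtColor(im,cv2.COLOR_RGB2HSV)
m=(np.hypot(X-.6435,Y+.04)<.055)&(hsv[...,1]>90)&(hsv[...,2]>25)&(Z<.1); print("brown px in barrel",m.sum(),"z",np.round(np.percentile(Z[m],[2,50,98]),3))
m2=(X>.42)&(X<.72)&(Y>-.12)&(Y<.26)&(hsv[...,1]>100)&(Z<.1)&(Z>.008)&(np.hypot(X-.6435,Y+.04)>.075); n,l,st,_=cv2.connectedComponentsWithStats(m2.astype(np.uint8)); print([(s.tolist()) for s in st[1:] if s[4]>5])
cv2.imwrite("pics/b8.png",im[140:230,290:390,::-1])
E
```

```text
17.65 [0.5073 0.1941 0.1386] [[0.005, -0.418, 0.908], [-1.0, -0.0, 0.006], [-0.002, -0.908, -0.418]] F [-0.  -0.7 -2.1] q [ 0.77  1.06  0.65  2.15 -0.71 -0.41] w 0.0612 gf 68.3
d [-8.55 -0.32  3.8 ] w [ 0.002 -0.005  0.005]
brown px in barrel 321 z [0.035 0.044 0.059]
[[250, 173, 7, 6, 12], [264, 190, 10, 8, 13], [255, 198, 8, 1, 8]]
```

arm_command(increments=[{"dx":-1.5,"dy":0,"dz":0.7,"wx":0,"wy":0,"wz":0,"grip":5.5},{"dx":-3.5,"dy":-0.1,"dz":1.6,"wx":0,"wy":0,"wz":0,"grip":5.5},{"dx":-5.5,"dy":-0.2,"dz":2.5,"wx":0,"wy":0,"wz":0,"grip":5.5},{"dx":-7.2,"dy":-0.2,"dz":3.2,"wx":0,"wy":0,"wz":0,"grip":5.5},{"dx":-8.0,"dy":-0.3,"dz":3.6,"wx":0,"wy":0,"wz":0,"grip":5.5},{"dx":-8.0,"dy":-0.3,"dz":3.6,"wx":0,"wy":0,"wz":0,"grip":5.5}])

```text
clock: 18.3
eef_pos: [0.5129, 0.1936, 0.0536]
tool_rot: [-0.596, 0.596, -0.38, -0.381]
ft_force: [-0.4, 0.0, -1.5]
grip_width: 0.0614
grasp_force: 68.3
```

```bash
python3 - <<'E'
from h import *
obs(); inc(*orig([.51,.225,.0],180,0))
E
```

```text
18.3 [0.5129 0.1936 0.0536] [[0.0, -0.421, 0.907], [-1.0, 0.002, 0.001], [-0.003, -0.907, -0.421]] F [-0.4  0.  -1.5] q [ 0.76  1.16  0.64  2.03 -0.71 -0.41] w 0.0614 gf 68.3
d [-1.12  0.29  0.34] w [ 0.003 -0.002  0.   ]
```

arm_command(increments=[{"dx":-0.5,"dy":0,"dz":0.2,"wx":0,"wy":0,"wz":0,"grip":5.5},{"dx":-0.8,"dy":0,"dz":0.35,"wx":0,"wy":0,"wz":0,"grip":5.5},{"dx":-1.0,"dy":0,"dz":0.45,"wx":0,"wy":0,"wz":0,"grip":5.5},{"dx":-1.1,"dy":0,"dz":0.5,"wx":0,"wy":0,"wz":0,"grip":5.5},{"dx":-1.1,"dy":0,"dz":0.5,"wx":0,"wy":0,"wz":0,"grip":5.5}])

```text
clock: 18.8
eef_pos: [0.513, 0.1948, 0.043]
tool_rot: [-0.596, 0.597, -0.38, -0.38]
ft_force: [-1.1, 0.6, -1.8]
grip_width: 0.0611
grasp_force: 68.3
```

arm_command(increments=[{"dx":-0.15,"dy":0,"dz":0.07,"wx":0,"wy":0,"wz":0,"grip":5.5},{"dx":-0.15,"dy":0,"dz":0.07,"wx":0,"wy":0,"wz":0,"grip":8.5},{"dx":-0.15,"dy":0,"dz":0.07,"wx":0,"wy":0,"wz":0,"grip":8.5},{"dx":-0.15,"dy":0,"dz":0.07,"wx":0,"wy":0,"wz":0,"grip":8.5},{"dx":-0.15,"dy":0,"dz":0.07,"wx":0,"wy":0,"wz":0,"grip":8.5},{"dx":-0.15,"dy":0,"dz":0.07,"wx":0,"wy":0,"wz":0,"grip":8.5},{"dx":1.5,"dy":0,"dz":-0.7,"wx":0,"wy":0,"wz":0,"grip":8.5},{"dx":4.5,"dy":0,"dz":-2.1,"wx":0,"wy":0,"wz":0,"grip":8.5},{"dx":8.5,"dy":0,"dz":-3.9,"wx":0,"wy":0,"wz":0,"grip":8.5},{"dx":11.0,"dy":0,"dz":-5.0,"wx":0,"wy":-0.05,"wz":0,"grip":8.5}])

```text
clock: 19.8
eef_pos: [0.5131, 0.1941, 0.1655]
tool_rot: [-0.606, 0.606, -0.365, -0.365]
ft_force: [0.6, 0.4, 0.5]
grip_width: 0.0851
grasp_force: 0.0
```

```bash
python3 - <<'E'
from h import *
obs()
for n in("top","scene"):
    im,P=cloud(n,n+"9.png"); X,Y,Z=np.moveaxis(P,-1,0)
    m=(X>.44)&(X<.57)&(Y>.13)&(Y<.29)&(Z>.058)&(Z<.08); q=P[m]; r=cv2.minAreaRect((q[:,:2]*1000).astype(np.float32)) if len(q)>5 else 0; print(n,m.sum(),r,np.median(q,0),"z lip/back",np.median(q[q[:,1]<.18][:,2]),np.median(q[q[:,1]>.22][:,2]))
    m=(X>.44)&(X<.54)&(np.abs(Y+.015)<.06)&(Z>.027)&(Z<.045); q=P[m]
    if len(q)>5: print("rib",cv2.minAreaRect((q[:,:2]*1000).astype(np.float32)),len(q),np.median(q,0))
A=([.50,.12,.25],pose(172,0)); inc(*A)
for y in(82,97,262): inc([.4885,-.0162,.10],pose(y,0),*A)
E
```

```text
19.8 [0.5131 0.1941 0.1655] [[-0.0, -0.468, 0.884], [-1.0, 0.0, -0.0], [0.0, -0.884, -0.468]] F [0.6 0.4 0.5] q [ 0.76  1.    0.65  2.14 -0.7  -0.46] w 0.0851 gf 0.0
top 274 ((513.729736328125, 210.00209045410156), (63.26694107055664, 110.67464447021484), 0.24131038784980774) [0.51430752 0.18576402 0.06927385] z lip/back 0.06745787355699218 0.07044263629182623
rib ((489.2138977050781, -16.791215896606445), (13.842432022094727, 58.388092041015625), 81.84554290771484) 121 [ 0.488763   -0.01662986  0.03534911]
scene 0 0 [nan nan nan] z lip/back nan nan
d [10.49  1.4   2.8 ] w [-0.083 -1.074  0.12 ]
d [13.65 -0.76 15.  ] w [0.    0.    1.571]
d [13.65 -0.76 15.  ] w [0.    0.    1.309]
d [13.65 -0.76 15.  ] w [ 0.     0.    -1.571]
  return _methods._mean(a, axis=axis, dtype=dtype,
  ret = um.true_divide(
  ret = ret.dtype.type(ret / rcount)
```

The scoop stands level at (513.7, 210.0) mm. Next is the lid.

arm_command(increments=[{"dx":4.0,"dy":0,"dz":-1,"wx":0,"wy":-0.1,"wz":0,"grip":8.5},{"dx":8.0,"dy":0.5,"dz":0,"wx":-0.02,"wy":-0.25,"wz":0.03,"grip":8.5},{"dx":10.5,"dy":1.0,"dz":2,"wx":-0.03,"wy":-0.4,"wz":0.04,"grip":8.5},{"dx":10.5,"dy":1.4,"dz":2.8,"wx":-0.04,"wy":-0.54,"wz":0.06,"grip":8.5},{"dx":10.5,"dy":1.4,"dz":2.8,"wx":-0.05,"wy":-0.69,"wz":0.08,"grip":8.5},{"dx":10.5,"dy":1.4,"dz":2.8,"wx":-0.06,"wy":-0.83,"wz":0.09,"grip":8.5},{"dx":10.5,"dy":1.4,"dz":2.8,"wx":-0.07,"wy":-0.97,"wz":0.11,"grip":8.5},{"dx":10.5,"dy":1.4,"dz":2.8,"wx":-0.083,"wy":-1.074,"wz":0.12,"grip":8.5},{"dx":10.5,"dy":1.4,"dz":2.8,"wx":-0.083,"wy":-1.074,"wz":0.12,"grip":8.5}])

```text
clock: 20.8
eef_pos: [0.4985, 0.1167, 0.2455]
tool_rot: [-0.654, 0.757, -0.001, -0.005]
ft_force: [0.1, -0.0, -0.2]
grip_width: 0.0845
grasp_force: 0.0
```

```bash
python3 - <<'E'
from h import *
obs(); inc([.4887,-.0162,.12],pose(81.8,0))
E
```

```text
20.8 [0.4985 0.1167 0.2455] [[-0.145, -0.989, 0.009], [-0.989, 0.145, 0.005], [-0.007, -0.008, -1.0]] F [ 0.1 -0.  -0.2] q [ 0.23  0.26  0.13  1.45 -0.01 -1.19] w 0.0845 gf 0.0
d [13.18 -1.03 12.67] w [-0.003 -0.011  1.568]
```

arm_command(increments=[{"dx":3,"dy":-0.2,"dz":2,"wx":0,"wy":0,"wz":0.15,"grip":8.5},{"dx":6,"dy":-0.5,"dz":4,"wx":0,"wy":0,"wz":0.3,"grip":8.5},{"dx":10,"dy":-0.8,"dz":7,"wx":0,"wy":0,"wz":0.45,"grip":8.5},{"dx":13.2,"dy":-1,"dz":10,"wx":0,"wy":0,"wz":0.6,"grip":6},{"dx":13.2,"dy":-1,"dz":12,"wx":0,"wy":-0.01,"wz":0.75,"grip":6},{"dx":13.2,"dy":-1,"dz":12.7,"wx":0,"wy":-0.01,"wz":0.9,"grip":6},{"dx":13.2,"dy":-1,"dz":12.7,"wx":0,"wy":-0.01,"wz":1.05,"grip":6},{"dx":13.2,"dy":-1,"dz":12.7,"wx":0,"wy":-0.01,"wz":1.2,"grip":6},{"dx":13.2,"dy":-1,"dz":12.7,"wx":0,"wy":-0.01,"wz":1.35,"grip":6},{"dx":13.2,"dy":-1,"dz":12.7,"wx":0,"wy":-0.01,"wz":1.5,"grip":6}])

```text
clock: 21.8
eef_pos: [0.4888, -0.0127, 0.1175]
tool_rot: [0.037, 0.999, -0.002, -0.002]
ft_force: [-0.4, -0.1, 0.4]
grip_width: 0.0602
grasp_force: 0.0
```

arm_command(increments=[{"dx":0,"dy":0,"dz":0,"wx":0,"wy":0,"wz":0.068,"grip":5},{"dx":0,"dy":0,"dz":0,"wx":0,"wy":0,"wz":0.068,"grip":5},{"dx":0,"dy":0,"dz":0,"wx":0,"wy":0,"wz":0.068,"grip":5}])

```text
clock: 22.1
eef_pos: [0.489, -0.0128, 0.1176]
tool_rot: [0.067, 0.998, -0.002, -0.001]
ft_force: [-0.8, -0.8, -0.3]
grip_width: 0.0501
grasp_force: 0.0
```

```bash
python3 - <<'E'
from h import *
obs(); inc([.4887,-.0162,.0175],pose(81.8,0))
E
```

```text
22.1 [ 0.489  -0.0128  0.1176] [[-0.991, 0.134, 0.003], [0.134, 0.991, -0.004], [-0.003, -0.004, -1.0]] F [-0.8 -0.8 -0.3] q [-0.02  0.28 -0.18  1.11 -0.    0.11] w 0.0501 gf 0.0
d [-0.04 -0.3  10.01] w [-0.004 -0.003  0.009]
```

arm_command(increments=[{"dx":0,"dy":-0.3,"dz":3,"wx":0,"wy":0,"wz":0.009,"grip":5},{"dx":0,"dy":-0.3,"dz":6.5,"wx":0,"wy":0,"wz":0.009,"grip":5},{"dx":0,"dy":-0.3,"dz":9,"wx":0,"wy":0,"wz":0.009,"grip":5},{"dx":0,"dy":-0.3,"dz":10.1,"wx":0,"wy":0,"wz":0.009,"grip":5},{"dx":0,"dy":-0.3,"dz":10.1,"wx":0,"wy":0,"wz":0.009,"grip":1},{"dx":0,"dy":-0.3,"dz":10.1,"wx":0,"wy":0,"wz":0.009,"grip":1},{"dx":0,"dy":-0.3,"dz":10.1,"wx":0,"wy":0,"wz":0.009,"grip":1},{"dx":0,"dy":-0.3,"dz":10.1,"wx":0,"wy":0,"wz":0.009,"grip":1},{"dx":0,"dy":-0.3,"dz":10.1,"wx":0,"wy":0,"wz":0.009,"grip":1},{"dx":0,"dy":-0.3,"dz":10.1,"wx":0,"wy":0,"wz":0.009,"grip":1}])

```text
clock: 23.1
eef_pos: [0.489, -0.0167, 0.0173]
tool_rot: [0.073, 0.997, -0.002, -0.0]
ft_force: [0.2, 0.3, 0.4]
grip_width: 0.0097
grasp_force: 0.0
```

```bash
python3 - <<'E'
from h import *
obs(); B=.6435,-.0396
# lid: tool y = lid x; target yaw 62 (barrel 2+60)
A=([.51,-.02,.20],pose(75,0)); inc(*A); C=([*B,.20],pose(62,0)); inc(*C,*A)
E
```

```text
23.1 [ 0.489  -0.0167  0.0173] [[-0.989, 0.145, 0.001], [0.145, 0.989, -0.003], [-0.001, -0.003, -1.0]] F [0.2 0.3 0.4] q [-0.03  0.39 -0.32  0.86 -0.    0.11] w 0.0097 gf 0.0
d [ -2.11  -0.08 -18.27] w [-0.003 -0.     0.116]
d [-13.4    1.56   0.  ] w [0.    0.    0.227]
```

The fingers shut to 9.7 mm with no force, so they don't seem to hold the 14 mm rib. I'll look.

```bash
python3 - <<'E'
from h import *
out=[]
for n,(a,b,c,d) in(("top",(205,275,290,380)),("scene",(200,260,340,420))):
    im,P=cloud(n,n+"10.png"); X,Y,Z=np.moveaxis(P,-1,0)
    out.append(cv2.resize(cv2.imread("pics/"+n+"10.png")[a:b,c:d],(380,300),interpolation=2))
    for z0,z1 in((.006,.017),(.025,.045)):
        m=(X>.41)&(X<.57)&(Y>-.11)&(Y<.07)&(Z>z0)&(Z<z1); q=P[m]; print(n,z0,len(q),np.round(np.percentile(q,[2,50,98],0),3).tolist() if len(q) else "")
cv2.imwrite("pics/v10.png",np.hstack(out))
E
```

```text
top 0.006 43 [[0.451, 0.03, 0.006], [0.474, 0.035, 0.011], [0.519, 0.066, 0.014]]
top 0.025 0 
scene 0.006 982 [[0.435, -0.063, 0.008], [0.48, -0.002, 0.012], [0.54, 0.036, 0.015]]
scene 0.025 133 [[0.459, -0.024, 0.026], [0.485, -0.012, 0.034], [0.516, -0.007, 0.037]]
```

View pics/v10.png

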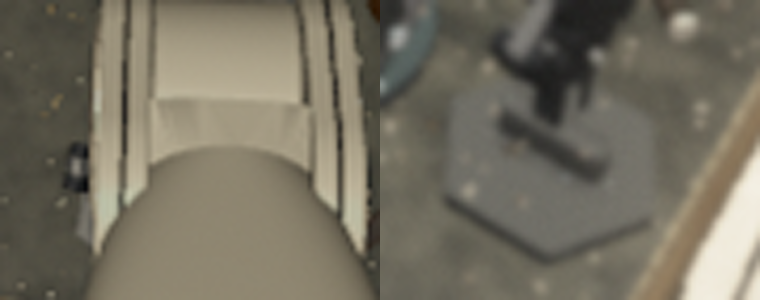

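The right panel (scene view) shows the fingers at (550,105), just behind or above the rib at (555,145). I'll measure the fingertip height from the depth.

```bash
python3 - <<'E'
from h import *
im,P=cloud("scene"); X,Y,Z=np.moveaxis(P,-1,0)
m=(np.hypot(X-.489,Y+.017)<.06)&(Z>.028)&(Z<.11)
q=P[m]
for z in np.arange(.028,.11,.008):
    k=q[(q[:,2]>=z)&(q[:,2]<z+.008)]
    if len(k): print(round(z,3),len(k),"x",np.round(np.percentile(k[:,0],[5,50,95]),3),"y",np.round(np.percentile(k[:,1],[5,50,95]),3))
v,u=np.nonzero(m); 
r0=int(v.mean()); 
for vv in range(216,236,2): print(vv,[f"{P[vv,uu,0]*1000:.0f},{P[vv,uu,1]*1000:.0f},{P[vv,uu,2]*1000:.0f}" for uu in range(366,386,3)])
E
```

```text
0.028 92 x [0.46  0.482 0.514] y [-0.022 -0.012 -0.008]
0.036 22 x [0.464 0.493 0.514] y [-0.02  -0.013 -0.009]
0.044 24 x [0.468 0.482 0.511] y [-0.051 -0.007  0.024]
0.052 36 x [0.474 0.484 0.526] y [-0.028 -0.004  0.024]
0.06 28 x [0.476 0.483 0.496] y [-0.024 -0.006  0.001]
0.068 16 x [0.477 0.48  0.494] y [-0.026 -0.006  0.001]
0.076 14 x [0.476 0.479 0.487] y [-0.028 -0.022 -0.005]
0.084 16 x [0.472 0.476 0.482] y [-0.037 -0.015  0.005]
0.092 38 x [0.471 0.481 0.496] y [-0.048 -0.001  0.019]
0.1 26 x [0.471 0.481 0.495] y [-0.054  0.002  0.026]
0.108 17 x [0.47  0.482 0.491] y [-0.056  0.001  0.03 ]
216 ['528,-47,13', '522,-51,13', '491,30,109', '483,33,117', '481,16,101', '479,-0,86', '477,-21,67']
218 ['525,-41,13', '513,-26,34', '513,-50,11', '484,26,103', '481,15,93', '479,-6,73', '476,-21,61']
220 ['516,-14,37', '510,-17,38', '500,-10,51', '491,-0,66', '484,0,70', '478,-6,67', '476,-23,51']
222 ['515,-13,32', '508,-14,35', '502,-17,35', '491,-3,57', '484,-4,59', '478,-7,60', '481,-51,12']
224 ['514,-12,25', '507,-14,28', '500,-12,34', '490,-3,49', '483,-5,51', '485,-42,12', '479,-46,11']
226 ['513,-12,19', '505,-11,25', '499,-13,27', '491,-11,33', '485,-14,33', '478,-14,38', '472,-20,34']
228 ['512,-10,14', '505,-12,16', '498,-13,19', '489,-8,29', '483,-10,31', '476,-11,35', '470,-15,34']
230 ['510,-7,11', '494,23,53', '497,-11,15', '489,-10,20', '482,-10,25', '474,-7,32', '467,-7,37']
232 ['507,1,14', '501,-3,13', '495,-9,10', '488,-8,15', '481,-10,17', '473,-9,23', '466,-7,30']
234 ['505,6,12', '498,3,13', '492,-2,12', '486,-4,13', '479,-7,14', '472,-7,19', '465,-6,24']
```

The depth shows the fingers ending at z≈45 mm, above the rib top at 35 mm, so the real fingertips sit about 28 mm short of the reported TCP. The scoop picture showed the same shortfall. I'll open, lower step by step while watching the force, and close again.

arm_command(increments=[{"dx":0,"dy":0,"dz":-0.3,"wx":0,"wy":0,"wz":0,"grip":4},{"dx":0,"dy":0,"dz":-0.3,"wx":0,"wy":0,"wz":0,"grip":4},{"dx":0,"dy":0,"dz":-0.3,"wx":0,"wy":0,"wz":0,"grip":4},{"dx":0,"dy":0,"dz":-0.3,"wx":0,"wy":0,"wz":0,"grip":4},{"dx":0,"dy":0,"dz":0.5,"wx":0,"wy":0,"wz":0,"grip":4},{"dx":0,"dy":0,"dz":0.8,"wx":0,"wy":0,"wz":0,"grip":4},{"dx":0,"dy":0,"dz":0.8,"wx":0,"wy":0,"wz":0,"grip":4}])

```text
clock: 23.95
eef_pos: [0.4877, -0.0166, 0.0078]
tool_rot: [0.073, 0.997, -0.002, -0.002]
ft_force: [0.7, 0.1, -0.3]
grip_width: 0.0401
grasp_force: 0.0
```

arm_command(increments=[{"dx":0,"dy":0,"dz":0.4,"wx":0,"wy":0,"wz":0,"grip":4},{"dx":0,"dy":0,"dz":0.8,"wx":0,"wy":0,"wz":0,"grip":4},{"dx":0,"dy":0,"dz":1.1,"wx":0,"wy":0,"wz":0,"grip":4},{"dx":0,"dy":0,"dz":1.1,"wx":0,"wy":0,"wz":0,"grip":4}])

```text
clock: 24.35
eef_pos: [0.4881, -0.0167, -0.0028]
tool_rot: [0.073, 0.997, -0.002, -0.001]
ft_force: [-0.2, 0.9, 0.8]
grip_width: 0.0401
grasp_force: 0.0
```

```bash
python3 - <<'E'
from h import *
obs()
im,P=cloud("scene")
for vv in range(216,240,2): print(vv,[f"{P[vv,uu,0]*1000:.0f},{P[vv,uu,1]*1000:.0f},{P[vv,uu,2]*1000:.0f}" for uu in range(366,386,3)])
E
```

```text
24.35 [ 0.4881 -0.0167 -0.0028] [[-0.989, 0.145, 0.003], [0.145, 0.989, -0.003], [-0.003, -0.003, -1.0]] F [-0.2  0.9  0.8] q [-0.03  0.42 -0.34  0.81 -0.    0.11] w 0.0401 gf 0.0
216 ['499,46,120', '492,47,125', '486,45,127', '483,33,117', '483,11,95', '476,10,98', '481,-38,48']
218 ['498,46,114', '491,49,122', '485,47,123', '506,-54,11', '482,10,88', '475,11,92', '480,-38,41']
220 ['499,42,104', '491,46,111', '485,44,114', '488,9,76', '481,12,84', '487,-39,30', '479,-37,36']
222 ['502,30,83', '491,42,101', '484,45,108', '482,28,92', '480,13,79', '488,-48,12', '478,-38,27']
224 ['501,31,78', '494,30,80', '484,42,99', '482,25,82', '479,12,71', '486,-43,10', '479,-45,12']
226 ['514,-13,17', '492,34,79', '485,38,88', '481,25,76', '480,5,56', '478,-16,35', '472,-19,37']
228 ['512,-11,13', '497,14,48', '484,36,78', '485,9,50', '479,3,48', '476,-13,32', '469,-12,37']
230 ['510,-7,11', '494,22,51', '489,15,46', '484,8,42', '482,-10,25', '474,-8,31', '467,-9,35']
232 ['507,1,13', '501,-4,12', '489,14,39', '483,11,39', '481,-10,18', '473,-7,26', '466,-7,30']
234 ['505,4,10', '498,2,12', '492,-0,14', '482,8,28', '479,-7,15', '472,-8,17', '465,-8,22']
236 ['503,10,10', '496,7,11', '490,4,11', '484,-1,10', '477,-3,12', '471,-6,13', '464,-8,15']
238 ['500,17,12', '494,13,11', '487,10,13', '481,6,11', '475,3,13', '468,-1,13', '462,-5,11']
```

arm_command(increments=[{"dx":0,"dy":0,"dz":0.4,"wx":0,"wy":0,"wz":0,"grip":4},{"dx":0,"dy":0,"dz":0.8,"wx":0,"wy":0,"wz":0,"grip":4},{"dx":0,"dy":0,"dz":0.8,"wx":0,"wy":0,"wz":0,"grip":4},{"dx":0,"dy":0,"dz":0.8,"wx":0,"wy":0,"wz":0,"grip":1},{"dx":0,"dy":0,"dz":0.8,"wx":0,"wy":0,"wz":0,"grip":1},{"dx":0,"dy":0,"dz":0.8,"wx":0,"wy":0,"wz":0,"grip":1},{"dx":0,"dy":0,"dz":0.8,"wx":0,"wy":0,"wz":0,"grip":1},{"dx":0,"dy":0,"dz":0.8,"wx":0,"wy":0,"wz":0,"grip":1}])

```text
clock: 25.2
eef_pos: [0.4888, -0.0166, -0.01]
tool_rot: [0.073, 0.997, -0.001, -0.001]
ft_force: [-0.5, 0.3, 2.5]
grip_width: 0.0125
grasp_force: 60.7
```

```bash
python3 - <<'E'
from h import *
obs()
o=monitor.get_obs(); p=o["eef_pos"]; inc([p[0],p[1],p[2]+.2],pose(81.8,0)); inc([.6435,-.0396,p[2]+.2],pose(62,0),[p[0],p[1],p[2]+.2],pose(81.8,0))
E
```

```text
25.2 [ 0.4888 -0.0166 -0.01  ] [[-0.989, 0.145, 0.001], [0.145, 0.989, -0.003], [-0.002, -0.003, -1.0]] F [-0.5  0.3  2.5] q [-0.03  0.43 -0.35  0.79 -0.    0.11] w 0.0125 gf 60.7
d [  0.02  -0.06 -20.  ] w [-0.003 -0.001 -0.003]
d [-15.64  -0.07   0.  ] w [0.    0.    0.346]
```

The lid is gripped (12.5 mm, 61 N). I'll lift it and carry it over the barrel.

arm_command(increments=[{"dx":0,"dy":0,"dz":-1.5,"wx":0,"wy":0,"wz":0,"grip":1},{"dx":0,"dy":0,"dz":-5,"wx":0,"wy":0,"wz":0,"grip":1},{"dx":0,"dy":0,"dz":-9,"wx":0,"wy":0,"wz":0,"grip":1},{"dx":0,"dy":0,"dz":-13,"wx":0,"wy":0,"wz":0,"grip":1},{"dx":0,"dy":0,"dz":-17,"wx":0,"wy":0,"wz":0,"grip":1},{"dx":0,"dy":0,"dz":-20,"wx":0,"wy":0,"wz":0,"grip":1},{"dx":-2,"dy":0,"dz":-20,"wx":0,"wy":0,"wz":0.04,"grip":1},{"dx":-5,"dy":0,"dz":-20,"wx":0,"wy":0,"wz":0.11,"grip":1},{"dx":-9,"dy":0,"dz":-20,"wx":0,"wy":0,"wz":0.2,"grip":1},{"dx":-12,"dy":0,"dz":-20,"wx":0,"wy":0,"wz":0.27,"grip":1}])

```text
clock: 26.2
eef_pos: [0.6091, -0.034, 0.1889]
tool_rot: [0.208, 0.978, -0.002, -0.001]
ft_force: [0.5, 0.7, -1.6]
grip_width: 0.0127
grasp_force: 60.2
```

```bash
python3 - <<'E'
from h import *
obs(); inc([.6435,-.0396,.165],pose(62,0))
E
```

```text
26.2 [ 0.6091 -0.034   0.1889] [[-0.913, 0.407, 0.001], [0.407, 0.913, -0.004], [-0.002, -0.003, -1.0]] F [ 0.5  0.7 -1.6] q [-0.05  0.47  0.29  1.4  -0.    0.37] w 0.0127 gf 60.2
d [-3.37  0.9   2.38] w [-0.004 -0.001  0.069]
```

arm_command(increments=[{"dx":-1.5,"dy":0.4,"dz":0.5,"wx":0,"wy":0,"wz":0.03,"grip":1},{"dx":-3.0,"dy":0.8,"dz":1.5,"wx":-0.004,"wy":0,"wz":0.069,"grip":1},{"dx":-3.4,"dy":0.9,"dz":2.4,"wx":-0.004,"wy":0,"wz":0.069,"grip":1},{"dx":-3.4,"dy":0.9,"dz":2.4,"wx":-0.004,"wy":0,"wz":0.069,"grip":1},{"dx":-3.4,"dy":0.9,"dz":2.4,"wx":-0.004,"wy":0,"wz":0.069,"grip":1}])

```text
clock: 26.7
eef_pos: [0.6412, -0.039, 0.1648]
tool_rot: [0.24, 0.971, 0.0, -0.001]
ft_force: [-0.0, 0.6, -2.0]
grip_width: 0.0126
grasp_force: 60.2
```

```bash
cat > fit2.py <<'E'
from h import *
from scipy.optimize import least_squares
obs()
def hexfit(q,r0,t0):   # outline of points = hexagon of inradius r0
    h=cv2.convexHull(q.astype(np.float32))[:,0]
    def r(t):
        a=np.radians(t[2])+np.arange(6)*np.pi/3; return ((h-t[:2])@np.stack([np.cos(a),np.sin(a)])).max(1)-r0
    return np.round(least_squares(r,t0,loss="soft_l1",diff_step=1e-3).x,1),len(h),np.round(np.abs(r(t0)).mean(),1)
def ringfit(q,t0):
    def r(t):
        a=np.radians(t[2])+np.arange(6)*np.pi/3; return ((q-t[:2])@np.stack([np.cos(a),np.sin(a)])).max(1)-57.1
    return np.round(least_squares(r,t0,loss="soft_l1",diff_step=1e-3).x,1),len(q)
zt=monitor.get_obs()["eef_pos"][2]+.020
for n in("top","scene"):
    im,P=cloud(n); X,Y,Z=np.moveaxis(P,-1,0)
    k=np.hypot(X-.6435,Y+.0396)
    m=(k<.07)&(np.abs(Z-zt-.001)<.004); q=P[m][:,:2]*1000; print(n,"lid",len(q),hexfit(q,53,[643.5,-39.6,2]),"z",np.median(P[m][:,2]))
    m=(k<.072)&(k>.05)&(Z>.119)&(Z<.127); q=P[m][:,:2]*1000; print(n,"collar",ringfit(q,[643.5,-39.6,2]))
    for s in(0,1):
        k2=((X<.712)&(X>.69) if s==0 else (X<.6)&(X>.575))&(np.abs(Y+.04)<.03)&(Z>.128)&(Z<.147); print("clip",np.round(np.median(P[k2],0)*1000,1),k2.sum())
E
python3 fit2.py
```

```text
26.7 [ 0.6412 -0.039   0.1648] [[-0.885, 0.466, 0.003], [0.466, 0.885, -0.001], [-0.003, 0.001, -1.0]] F [-0.   0.6 -2. ] q [-0.06  0.55  0.36  1.38  0.    0.42] w 0.0126 gf 60.2
top lid 94 (array([640.3, -41.4,   0.7]), 11, np.float64(3.4)) z 0.18636091556211826
top collar (array([645.5, -39.4,   3.3]), 41)
clip [nan nan nan] 0
clip [nan nan nan] 0
scene lid 953 (array([640.4, -40.2,   1.4]), 22, np.float64(2.2)) z 0.1874151812319026
scene collar (array([643. , -39.2,   1.9]), 244)
clip [697.1 -29.4 135.4] 37
clip [587.6 -42.1 130. ] 22
  return _methods._mean(a, axis=axis, dtype=dtype,
  ret = um.true_divide(
```

```bash
python3 - <<'E'
from h import *
inc([.6438,-.0388,.135],pose(62,0))
E
```

```text
d [-0.16  0.11  3.11] w [ 0.001 -0.     0.004]
```

arm_command(increments=[{"dx":-0.16,"dy":0.1,"dz":1.0,"wx":0,"wy":0,"wz":0,"grip":1},{"dx":-0.16,"dy":0.1,"dz":2.0,"wx":0,"wy":0,"wz":0,"grip":1},{"dx":-0.16,"dy":0.1,"dz":3.0,"wx":0,"wy":0,"wz":0,"grip":1},{"dx":-0.16,"dy":0.1,"dz":3.1,"wx":0,"wy":0,"wz":0,"grip":1},{"dx":-0.16,"dy":0.1,"dz":3.1,"wx":0,"wy":0,"wz":0,"grip":1}])

```text
clock: 27.3
eef_pos: [0.6436, -0.039, 0.1335]
tool_rot: [0.24, 0.971, 0.0, -0.001]
ft_force: [0.9, 0.6, -2.1]
grip_width: 0.0126
grasp_force: 60.2
```

```bash
python3 fit2.py 2>/dev/null; python3 - <<'E'
from h import *
inc([.6438,-.0388,.125],pose(62,0))
E
```

```text
27.3 [ 0.6436 -0.039   0.1335] [[-0.885, 0.466, 0.002], [0.466, 0.885, -0.0], [-0.002, 0.001, -1.0]] F [ 0.9  0.6 -2.1] q [-0.06  0.57  0.31  1.31  0.    0.42] w 0.0126 gf 60.2
top lid 83 (array([ 6.42e+02, -4.16e+01,  4.00e-01]), 11, np.float64(2.6)) z 0.15530995630111588
top collar (array([644.6, -39.8,   2. ]), 51)
clip [nan nan nan] 0
clip [nan nan nan] 0
scene lid 905 (array([642.8, -40.3,   2. ]), 17, np.float64(0.9)) z 0.15599128504893012
scene collar (array([642.8, -39.2,   2.4]), 232)
clip [705.6 -25.3 128.2] 1
clip [589.2 -38.4 129.7] 23
d [ 0.07 -0.01  0.97] w [ 0.001 -0.     0.004]
```

arm_command(increments=[{"dx":0,"dy":0.09,"dz":0.4,"wx":0,"wy":0,"wz":0,"grip":1},{"dx":0,"dy":0.09,"dz":0.8,"wx":0,"wy":0,"wz":0,"grip":1},{"dx":0,"dy":0.09,"dz":1.1,"wx":0,"wy":0,"wz":0,"grip":1},{"dx":0,"dy":0.09,"dz":1.3,"wx":0,"wy":0,"wz":0,"grip":1},{"dx":0,"dy":0.09,"dz":1.3,"wx":0,"wy":0,"wz":0,"grip":1}])

```text
clock: 27.9
eef_pos: [0.6444, -0.0382, 0.1211]
tool_rot: [0.24, 0.971, 0.0, -0.001]
ft_force: [0.6, 0.2, -1.8]
grip_width: 0.0126
grasp_force: 60.2
```

arm_command(increments=[{"dx":0,"dy":0,"dz":0.3,"wx":0,"wy":0,"wz":0,"grip":1},{"dx":0,"dy":0,"dz":0.5,"wx":0,"wy":0,"wz":0,"grip":1},{"dx":0,"dy":0,"dz":0.5,"wx":0,"wy":0,"wz":0,"grip":1}])

```text
clock: 28.2
eef_pos: [0.6453, -0.0383, 0.1179]
tool_rot: [0.24, 0.971, 0.0, 0.001]
ft_force: [-1.9, 0.1, 3.6]
grip_width: 0.0127
grasp_force: 61.1
```

arm_command(increments=[{"dx":0.08,"dy":-0.04,"dz":0.2,"wx":0,"wy":0,"wz":0,"grip":1},{"dx":0.08,"dy":-0.04,"dz":0.4,"wx":0,"wy":0,"wz":0,"grip":1},{"dx":0.08,"dy":-0.04,"dz":0.4,"wx":0,"wy":0,"wz":0,"grip":1}])

```text
clock: 28.5
eef_pos: [0.6454, -0.0383, 0.1151]
tool_rot: [0.24, 0.971, 0.001, 0.002]
ft_force: [-2.1, 0.2, 6.4]
grip_width: 0.0125
grasp_force: 61.6
```

arm_command(increments=[{"dx":0.08,"dy":-0.04,"dz":0.2,"wx":0,"wy":0,"wz":0,"grip":1},{"dx":0.08,"dy":-0.04,"dz":0.4,"wx":0,"wy":0,"wz":0,"grip":1},{"dx":0.08,"dy":-0.04,"dz":0.4,"wx":0,"wy":0,"wz":0,"grip":1}])

```text
clock: 28.8
eef_pos: [0.6443, -0.0383, 0.1102]
tool_rot: [0.24, 0.971, 0.001, 0.002]
ft_force: [0.2, -0.8, 3.7]
grip_width: 0.0129
grasp_force: 61.0
```

```bash
python3 fit2.py 2>/dev/null
```

```text
28.8 [ 0.6443 -0.0383  0.1102] [[-0.885, 0.466, -0.003], [0.466, 0.885, 0.002], [0.004, 0.0, -1.0]] F [ 0.2 -0.8  3.7] q [-0.06  0.58  0.26  1.25  0.    0.43] w 0.0129 gf 61.0
top lid 75 (array([641.8, -40.6,  -1.6]), 12, np.float64(1.6)) z 0.13162777100598344
top collar (array([644.4, -40.2,   2.4]), 54)
clip [nan nan nan] 0
clip [nan nan nan] 0
scene lid 937 (array([640.9, -39.1,   3.3]), 17, np.float64(4.7)) z 0.13184449561398115
scene collar (array([643.1, -40.3,   3. ]), 253)
clip [698.7 -36.5 133.3] 95
clip [592.9 -38.1 131.7] 109
```

arm_command(increments=[{"dx":0,"dy":0,"dz":0.2,"wx":0,"wy":0,"wz":0,"grip":1},{"dx":0,"dy":0,"dz":0.4,"wx":0,"wy":0,"wz":0,"grip":1},{"dx":0,"dy":0,"dz":0.4,"wx":0,"wy":0,"wz":0,"grip":1}])

```text
clock: 29.2
eef_pos: [0.6425, -0.0381, 0.1032]
tool_rot: [0.24, 0.971, 0.0, -0.001]
ft_force: [2.8, -0.2, -4.9]
grip_width: 0.0125
grasp_force: 59.9
```

arm_command(increments=[{"dx":0,"dy":0,"dz":0.2,"wx":0,"wy":0,"wz":0,"grip":1},{"dx":0,"dy":0,"dz":0.4,"wx":0,"wy":0,"wz":0,"grip":1},{"dx":0,"dy":0,"dz":0.4,"wx":0,"wy":0,"wz":0,"grip":1}])

```text
clock: 29.5
eef_pos: [0.6426, -0.0381, 0.102]
tool_rot: [0.24, 0.971, 0.0, -0.0]
ft_force: [-2.9, 0.7, 9.5]
grip_width: 0.0123
grasp_force: 61.7
```

The force reversed to −4.9 N, which is the snap, and the lid now rests on the ledge at TCP z = 0.102. I'll press once more, release and check.

arm_command(increments=[{"dx":0,"dy":0,"dz":0.2,"wx":0,"wy":0,"wz":0,"grip":1},{"dx":0,"dy":0,"dz":0.3,"wx":0,"wy":0,"wz":0,"grip":1},{"dx":0,"dy":0,"dz":0.3,"wx":0,"wy":0,"wz":0,"grip":1},{"dx":0,"dy":0,"dz":-0.1,"wx":0,"wy":0,"wz":0,"grip":1},{"dx":0,"dy":0,"dz":-0.3,"wx":0,"wy":0,"wz":0,"grip":1}])

```text
clock: 30.0
eef_pos: [0.6425, -0.0381, 0.1028]
tool_rot: [0.24, 0.971, 0.0, -0.001]
ft_force: [2.1, 0.1, -5.6]
grip_width: 0.0126
grasp_force: 59.7
```

arm_command(increments=[{"dx":0,"dy":0,"dz":0,"wx":0,"wy":0,"wz":0,"grip":4},{"dx":0,"dy":0,"dz":0,"wx":0,"wy":0,"wz":0,"grip":4},{"dx":0,"dy":0,"dz":0,"wx":0,"wy":0,"wz":0,"grip":4},{"dx":0,"dy":0,"dz":-1,"wx":0,"wy":0,"wz":0,"grip":4},{"dx":0,"dy":0,"dz":-4,"wx":0,"wy":0,"wz":0,"grip":4},{"dx":0,"dy":0,"dz":-9,"wx":0,"wy":0,"wz":0,"grip":4},{"dx":5,"dy":0,"dz":-13,"wx":0,"wy":0,"wz":0,"grip":4},{"dx":10,"dy":2,"dz":-15,"wx":0,"wy":0,"wz":0,"grip":4},{"dx":15,"dy":4,"dz":-15,"wx":0,"wy":0,"wz":0,"grip":4},{"dx":20,"dy":8,"dz":-15,"wx":0,"wy":0,"wz":0,"grip":4}])

```text
clock: 31.0
eef_pos: [0.5194, 0.0944, 0.2554]
tool_rot: [0.241, 0.97, 0.001, 0.002]
ft_force: [-0.2, 0.9, -0.6]
grip_width: 0.0403
grasp_force: 0.0
```

```bash
cat > chk.py <<'E'
from h import *
obs()
for n in("top","scene"):
    im,P=cloud(n,n+"12.png"); X,Y,Z=np.moveaxis(P,-1,0); k=np.hypot(X-.6435,Y+.0396)
    m=(k<.042)&(Z>.10)&(Z<.135); q=P[m]
    A=np.c_[q[:,:2]-[.6435,-.0396],np.ones(len(q))]; s=np.linalg.lstsq(A,q[:,2],rcond=None)[0]; print(n,"lid plane slopes",np.round(s[:2],3),"z",round(s[2],4),len(q))
    m=(k<.045)&(Z>.139)&(Z<.155); q=P[m]; print("rib",np.round(np.median(q,0),4),len(q),cv2.minAreaRect((q[:,:2]*1000).astype(np.float32)) if len(q)>4 else "")
    m=(k<.072)&(k>.055)&(Z>.118)&(Z<.127); print("collar z",np.round(np.median(Z[m]),4))
    for s in(0,1):
        k2=((X<.712)&(X>.69) if s==0 else (X<.6)&(X>.575))&(np.abs(Y+.04)<.03)&(Z>.128)&(Z<.15); print("clip",np.round(np.median(P[k2],0)*1000,1),k2.sum())
    m=(X>.44)&(X<.57)&(Y>.13)&(Y<.29)&(Z>.058)&(Z<.08); q=P[m]; print("scoop",cv2.minAreaRect((q[:,:2]*1000).astype(np.float32)) if len(q)>9 else "")
E
python3 chk.py
```

```text
31.0 [0.5194 0.0944 0.2554] [[-0.884, 0.468, -0.003], [0.468, 0.884, 0.003], [0.004, 0.001, -1.0]] F [-0.2  0.9 -0.6] q [0.18 0.28 0.18 1.47 0.   0.67] w 0.0403 gf 0.0
top lid plane slopes [-0.003  0.   ] z 0.1239 752
rib [ 0.642  -0.0402  0.1469] 144 ((642.406982421875, -39.67599868774414), (13.830912590026855, 58.294918060302734), 63.55189895629883)
collar z 0.1236
clip [698.7 -39.4 137.3] 56
clip [587.4 -41.8 138.6] 34
scoop 
scene lid plane slopes [-0.017 -0.006] z 0.125 445
rib [ 0.6382 -0.0354  0.1467] 139 ((640.955078125, -38.354366302490234), (13.922938346862793, 58.80900955200195), 61.365699768066406)
collar z 0.1233
clip [697.3 -38.2 136.2] 60
clip [590.3 -26.9 130.8] 3
scoop ((512.1773681640625, 210.1665802001953), (63.59999084472656, 110.69883728027344), 0.357097327709198)
```

```bash
python3 - <<'E'
from h import *
for n in("top","scene"):
    im,P=cloud(n); X,Y,Z=np.moveaxis(P,-1,0); s=cv2.cvtColor(im,cv2.COLOR_RGB2HSV)[...,1]
    m=(X>.478)&(X<.548)&(Y>.155)&(Y<.27)&(Z>.003)&(Z<.066); print(n,"scoop inside px",m.sum(),"brown",(m&(s>90)).sum(),"z",np.round(np.percentile(Z[m],[5,50,95]),3))
    m2=((X>.44)&(X<.72)&(Y>-.13)&(Y<.29)&(s>90)&(Z>.008)&(Z<.06)&(np.hypot(X-.68,Y-.18)>.06)&(np.hypot(X-.6435,Y+.04)>.078)).astype(np.uint8); print([t.tolist() for t in cv2.connectedComponentsWithStats(m2)[2][1:] if t[4]>8])
    if n=="top":
        print("circles",None)
z=cv2.imread("pics/top9.png"); g=cv2.resize(z[165:215,310:370],None,fx=8,fy=8,interpolation=cv2.INTER_CUBIC); hs=cv2.cvtColor(g,cv2.COLOR_BGR2HSV); mk=((hs[...,1]>90)).astype(np.uint8); print("brown area top9",mk.sum()/64)
c=cv2.HoughCircles(cv2.GaussianBlur(np.where(mk>0,hs[...,2],0).astype(np.uint8),(9,9),0),cv2.HOUGH_GRADIENT,1,55,param1=60,param2=12,minRadius=30,maxRadius=55); print(None if c is None else np.round(c[0]).tolist())
E
```

```text
Traceback (most recent call last):
IndexError: index -1 is out of bounds for axis 0 with size 0
```

```bash
python3 - <<'E'
from h import *
im,P=cloud("scene"); X,Y,Z=np.moveaxis(P,-1,0); s=cv2.cvtColor(im,cv2.COLOR_RGB2HSV)[...,1]
m=(X>.478)&(X<.548)&(Y>.155)&(Y<.27)&(Z>.003)&(Z<.066); print("scoop inside px",m.sum(),"brown",(m&(s>90)).sum(),"z",np.round(np.percentile(Z[m],[5,50,95]),3))
z=cv2.imread("pics/top9.png"); h=cv2.cvtColor(z,cv2.COLOR_BGR2HSV)
a=h[225:262,225:265]; print("top9 scoop brown",((a[...,1]>90)&(a[...,2]>20)).sum())
b=h[165:215,310:370]; print("top9 barrel brown",((b[...,1]>90)&(b[...,2]>20)).sum())
t=cv2.cvtColor(cv2.imread("pics/top0.png"),cv2.COLOR_BGR2HSV)[165:215,310:370]; print("before",((t[...,1]>90)&(t[...,2]>20)).sum())
E
```

```text
scoop inside px 1943 brown 0 z [0.004 0.036 0.063]
top9 scoop brown 0
top9 barrel brown 323
before 5
```

The scoop is empty, no stones are on the bench, the lid is flat and both clips are closed.

```bash
python3 -c "
from h import *
obs(); print(job.job_done())"
```

```text
31.2 [0.5201 0.0951 0.2539] [[-0.886, 0.464, -0.001], [0.464, 0.886, 0.001], [0.002, 0.001, -1.0]] F [0.3 0.3 0.4] q [0.18 0.28 0.18 1.47 0.   0.66] w 0.04 gf 0.0
the job is handed in; nothing more can be done
None
```

I handed the job in at 31.2 s, with no verdict returned: the nodules were poured, the empty scoop stands upright on the bench, and the lid snapped home flat under both clips. I could not count all eight nodules in the barrel (about seven were visible), but none were left in the scoop or seen on the bench.

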